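# Load, lock and jack up a relay test fixture

## Robot

A 6-joint arm with a two-finger parallel gripper is mounted at the origin on a cart in front of the work surface, level with it; the furniture and walls round the work are solid. World frame = base frame: x ahead of the robot, y to its left, z up, the work surface at z = 0. Lengths are in mm, angles in rad, forces in N, time in s.
With the tool pointing down it reaches from about 250 to 725 mm from the base axis. Payload 9.7 kg.
Tool frame: the origin (TCP) lies on the centre line of the jaws, within the pads' length; the fingertips stand 11 mm ahead of it and the grasp point (between the pads) lies 8 mm behind it; z points along the fingers, y is the direction in which the jaws open and shut (so a half turn about z gives the same grasp; the last joint's range is limited). The gripper opens to 85 mm and grips with 20 to 120 N. Pads are 22 mm wide; open, the fingers measure 114 mm over their backs; the gripper's body (76 mm by 85 mm) begins 54 mm behind the grasp point. The pads swing forward as they close: fully open they stand 13 mm farther back than shut.
Start: joints at [1.326, 0.087, 0.176, 1.66, 0, 1.571], TCP at [133.297, 533.6, 242.284] pointing down, gripper open.
Joint ranges: [-3.13, 3.13], [-0.85, 1.81], [-1.15, 1.24], [-2.2, 2.28], [-1.44, 1.52], [-3.14, 3.14]. Speed limits (rad/s): [2.22, 2.22, 2.57, 3.14, 3.14, 3.14].

## Interface

Orientations are given as a unit quaternion [x, y, z, w].
In Python, from station import env, imaging, order gives the robot as it stands.
- The arm moves only by the shell command python3 -m handwheel 'ROWS' [FORCE]. ROWS is JSON, a list of rows, each a list of 7 numbers: the shift along the tool's x, y, z in m, then the turn, a rotation vector about the tool's x, y, z in rad, then the opening, from -1 (shut) to 1 (fully open). In form: [[x, y, z, rx, ry, rz, hand], ...]. A call has 1 to 20 rows; each row shifts and turns the commanded pose from where the row before left it, along the tool's axes as they then stand; what a row does not reach is not made up. A row lasts 1/8 s, in which the tool goes at most 62.5 mm and 10.7 degrees, less where a joint would pass 70% of its speed; a pose out of reach is approached as far as the arm can. A call is refused whole if a number of a shift passes 0.0625 or a number of a turn 0.188, either way. A call with a gripper value outside its range is refused whole. The fingers move at their own pace and stop on an object; FORCE is the grip in N (left out, the last holds). Time passes only in rows, so rows that do not move let the fingers close. It gives the time, the measured TCP pose, the force and the opening at its end, in the units of the state.
- env.sense(): the state, without advancing time (a new reading comes with each control period).
- imaging.capture(name): name is "scene" or "top" or "wrist"; returns a dict with "image" (400x640x3 uint8, red, green, blue), "depth" (400x640 float32, mm along the optical axis (not along the pixel's ray), 0 where there is no reading), "fx", "fy", "cx", "cy" (pixels), "extrinsics" (4x4, takes a point from camera to world coordinates); the wrist camera has in their place "mount" (4x4, takes a point from camera to tool coordinates, whose origin is the TCP and whose axes are the flange's). Camera axes: x right, y down, z forward; pixel columns grow to the right and rows downward; lengths in mm; the calibration is good to about 2 mm. A picture is of the moment at which its call begins: read the wrist's pose just before it.
- order.job_done(): hands the job in, once; it reports no verdict.
The state is a dict: "clock": time; "joint_positions": joint angles; "dq": joint speeds; "joint_efforts": joint torques, N m; "position": TCP position; "orientation": TCP orientation; "ft_force": force on the tool from outside, world axes, zero at the start; "ft_torque": the same for the moment, N m; "gripper_width": opening from 0.0 (shut) to 1.0 (fully open).
Only numpy, scipy, OpenCV 4.12 (cv2) and the standard library are available. Lean on these libraries where they do the work, as an engineer would, in place of code of your own. Each camera call takes 0.05 s, during which the arm holds its last target.

## Task

Get the relay test fixture ready: stand every plug-in relay that waits on the riser or the desk in a socket of its own and press each one down until it is fully home. Then slide the retaining bolt all the way across over the relays and turn its handle down into the notch. Last, crank the handwheel clockwise until you feel the stop, back it off a quarter turn and let go; leave the other things alone.

Things in the scene. Friction and masses are not known exactly. Their poses are not given: they have to be found in the camera images.
- fixture: Relay test fixture fixed on a grey riser table (355 x 440 mm, top 100 mm above the desk); origin on the riser's top, z up, +y along the socket row and bolt (away from its handle), -x its front. In mm: grey plate x -40..130, y -155..132, 12 thick; black socket block x -29..29, y 13..127, top z 55; blue trough, rails at x -19 and 19, y -156..-4, tops z 91; bolt axis x 0, z 79; wheel hub x 82, y -85.
- socket_0 (a point): Centre of the mouth of socket 0, in the top face of the block; axes as the fixture. The pocket is 34 mm along the fixture's x and 28 mm along y, straight-walled. It ends on a sliding contact carrier (see seat_0), 8 mm below the mouth before pressing, 14 mm after.
- socket_1 (a point): Centre of the mouth of socket 1, in the top face of the block; axes as the fixture. The pocket is 34 mm along the fixture's x and 28 mm along y, straight-walled. It ends on a sliding contact carrier (see seat_1), 8 mm below the mouth before pressing, 14 mm after.
- socket_2 (a point): Centre of the mouth of socket 2, in the top face of the block; axes as the fixture. The pocket is 34 mm along the fixture's x and 28 mm along y, straight-walled. It ends on a sliding contact carrier (see seat_2), 8 mm below the mouth before pressing, 14 mm after.
- seat_0 (a joint): The contact carrier in socket 0: 0 m as found (up), 0.006 m pressed fully home. About 8 N of dry friction: it stays where it is pushed, a relay's own weight does not move it.
- seat_1 (a joint): The contact carrier in socket 1: 0 m as found (up), 0.006 m pressed fully home. About 8 N of dry friction: it stays where it is pushed, a relay's own weight does not move it.
- seat_2 (a joint): The contact carrier in socket 2: 0 m as found (up), 0.006 m pressed fully home. About 8 N of dry friction: it stays where it is pushed, a relay's own weight does not move it.
- relay_a_center (a point): Centre, half-way up, of plug-in relay a: black foot, clear cover, copper coil; 24 (its x) x 30 (its y) x 28 mm (z up), 40 to 70 g. All are alike: any socket, either way round, 30 mm side along the fixture's x. Centre 6 mm above the socket's mouth when set in, level with it when fully home. a and b stand on the riser, c on the desk. Absent in some runs.
- relay_b_center (a point): Centre, half-way up, of plug-in relay b: black foot, clear cover, copper coil; 24 (its x) x 30 (its y) x 28 mm (z up), 40 to 70 g. All are alike: any socket, either way round, 30 mm side along the fixture's x. Centre 6 mm above the socket's mouth when set in, level with it when fully home. a and b stand on the riser, c on the desk. Absent in some runs.
- relay_c_center (a point): Centre, half-way up, of plug-in relay c: black foot, clear cover, copper coil; 24 (its x) x 30 (its y) x 28 mm (z up), 40 to 70 g. All are alike: any socket, either way round, 30 mm side along the fixture's x. Centre 6 mm above the socket's mouth when set in, level with it when fully home. a and b stand on the riser, c on the desk. Absent in some runs.
- bolt (a joint): Travel of the barrel bolt along the fixture's +y: 0 m drawn back, 0.118 m fully across at its stop, its 18 mm wide flat blade then over all three sockets. The blade's underside is 16 mm above the sockets' mouths: it passes 2 mm over relays fully home and strikes those that are not. Slides at about 1.5 N.
- bolt_handle (a joint): Angle of the handle about the bolt's axis: 0 rad straight up, growing as it swings down to the fixture's front (-x), 1.5 rad level, fully down. The front rail stops it near 0.7 rad except with the bolt fully across, where it drops into a 20 mm wide notch. Stays where it is left (0.04 N m).
- bolt_knob (a point): Gripping point on the bolt's handle, 42 mm from the bolt's axis; its z points outward along the handle: a 9 mm steel rod with a 15 mm red ball, centred 7 mm beyond this point. With the bolt drawn back it stands at y = -139 mm in the fixture's frame.
- wheel_hub (a point): A point on the upright axis of the handwheel, 96 mm above the riser (the level of the foot of the crank grip); axes as the fixture. Wheel rim 98 mm across, its top 94 mm above the riser.
- handwheel (a joint): Angle of the handwheel in rad, growing clockwise as seen from above (raising the contact bed). Its zero is arbitrary; a solid stop ends the clockwise travel, some 1.7 to 2.7 turns from the start, and must be felt. Turns at about 0.08 N m and stays where it is left.
- crank_knob (a point): Middle of the upright red crank grip on the handwheel, 36 mm from the wheel's axis, 113 mm above the riser: a round grip 17 mm in diameter and 34 mm tall which spins freely on its own pin, so that it can be held firmly while the wheel goes round.
- paste_tin: Bystander, loose: round white tin 54 mm across, 26 mm high; origin at the centre of its underside.
- solder_reel: Bystander, loose: solder spool with green flanges, 56 mm across, 48 mm high; origin at the centre of its underside.
- film_capacitor: Bystander, loose: small red box-shaped capacitor 11 x 26 x 18 mm; origin at the centre of its underside.

How it is judged:
By the outcome, as a careful person would: the job done as asked, in the order asked, and still so for the second after the job is handed in, with the robot touching nothing.
Of relay_a, relay_b, relay_c only 2 to 3 are there at a start; the rules pass over those that are not, and their reading is None.
At some moment in a run one of relay_a, relay_b, relay_c may be knocked a few centimetres aside while the robot is not near it.
It also fails if it takes over 208 s, if anything falls off the work surface, if the arm or the gripper's body presses on something with over 40 N, if the wrist force passes 120 N, or if a joint passes its speed limit or range.

## Working session

There is one attempt and no reset: what is moved stays moved. The work goes in short steps, Python scripts to look and compute and a shell command to move; the robot and the scene stay as the last step left them, time stands still between calls to the robot, and variables do not carry over. Pictures are saved under pics/ and viewed, and the job is handed in when it is done.

```bash
ls; mkdir -p pics; python3 - <<'E'
from station import env, imaging
import cv2
s=env.sense();print(s)
for n in("scene","top","wrist"):
    c=imaging.capture(n);cv2.imwrite(f"pics/{n}0.png",c["image"][:,:,::-1]);print(n,c["fx"],c["fy"],c["cx"],c["cy"]);print(c.get("extrinsics",c.get("mount")).tolist() if hasattr(c.get("extrinsics",c.get("mount")),'tolist') else c.get("extrinsics",c.get("mount")))
E
```

```text
pics
{'clock': 0.0, 'joint_positions': array([1.32599263e+00, 8.74085661e-02, 1.75131116e-01, 1.65982721e+00,
       1.94622456e-05, 1.57080116e+00]), 'dq': array([ 2.03433501e-03,  1.84403581e-04, -8.90504127e-04,  1.86407553e-05,
       -7.08978233e-04, -1.12704403e-03]), 'joint_efforts': array([ 6.12775129e-04, -5.20386565e+01,  4.64801466e+01,  1.64480740e-02,
       -2.05864637e-05,  2.18917705e-06]), 'position': array([133.24000848, 533.37862458, 241.60984551]), 'orientation': array([ 1.22098815e-01,  9.92517734e-01, -6.48084963e-04, -8.95282325e-05]), 'ft_force': array([ 0.15873432,  0.3762202 , -0.19900787]), 'ft_torque': array([ 0.04788273, -0.01097031,  0.01045967]), 'gripper_width': 0.9997012447654091}
scene 456.52739962731664 456.52739962731664 314.3939417994944 197.13818669608426
[[0.6536039610961017, -0.3717709499025232, 0.6592330565498524, -424.7432633232386], [-0.7568366450828509, -0.32060855750748085, 0.5695686486392199, -693.0818050838469], [-0.0003933182176035344, -0.8712040597136516, -0.4909209016116871, 836.4250364795043], [0.0, 0.0, 0.0, 1.0]]
top 367.28938989553563 367.28938989553563 320.16639962852156 200.17383512753682
[[0.026458159450193103, -0.9905906187865212, 0.1342765495931636, 360.99176885681305], [-0.9994778921960611, -0.02372199785059468, 0.02193649537404556, 104.54647063001933], [-0.018544778505749142, -0.1347868420511199, -0.9907010640955521, 1396.1331324719006], [0.0, 0.0, 0.0, 1.0]]
wrist 321.0265890590955 321.0265890590955 320.98792907183866 207.713271652571
[[-5.66315011425307e-05, -0.9609677997009174, -0.27666023337453205, 69.35446714210798], [0.9999999806551357, -0.00010653505509366842, 0.00016534814880765622, 1.2903134343597022], [-0.0001883682599491007, -0.2766602186586634, 0.9609677871443657, -130.0841144906035], [0.0, 0.0, 0.0, 1.0]]
```

View pics/scene0.png

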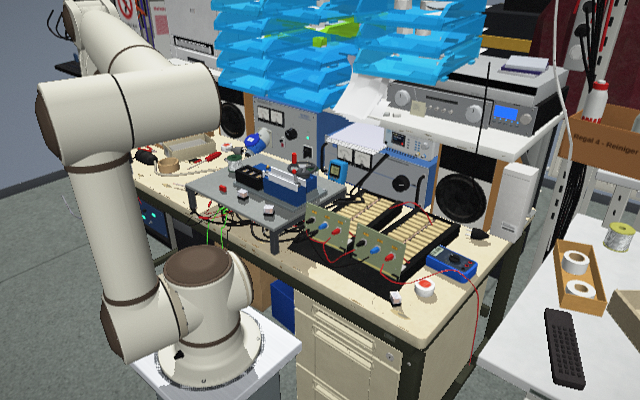

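View pics/top0.png

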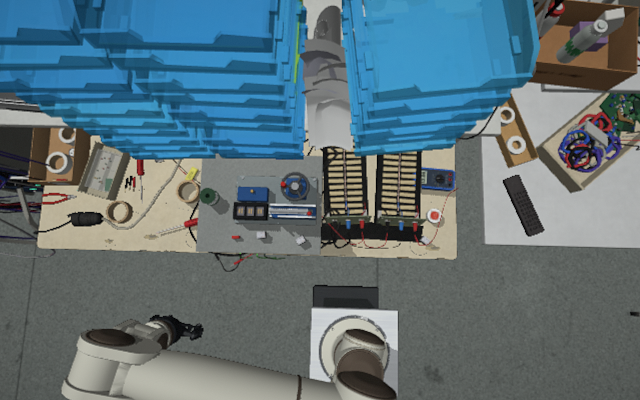

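View pics/wrist0.png

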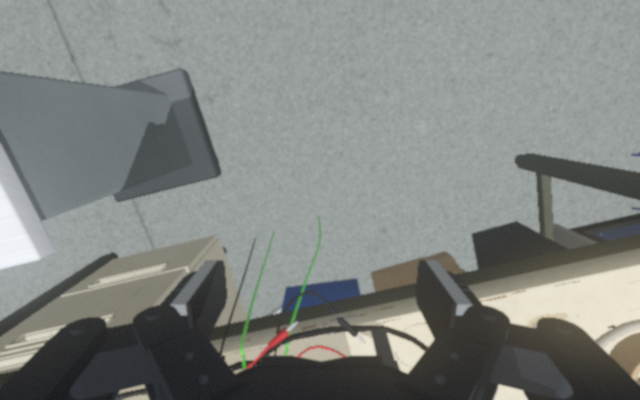

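```bash
cat > h.py <<'E'
from station import env, imaging
import cv2, numpy as np
from scipy.spatial.transform import Rotation as R
def crop(n,x0,y0,x1,y1,f,out):
    c=imaging.capture(n);im=c["image"][y0:y1,x0:x1,::-1]
    cv2.imwrite(f"pics/{out}.png",cv2.resize(im,None,fx=f,fy=f,interpolation=cv2.INTER_CUBIC));return c
def ext(c,s=None):
    if "extrinsics" in c: return np.array(c["extrinsics"])
    T=np.eye(4);T[:3,:3]=R.from_quat(s["orientation"]).as_matrix();T[:3,3]=s["position"]
    return T@np.array(c["mount"])
def px(c,E,u,v,z=None):
    "world point of pixel, by depth, or on the plane z"
    d=np.array([(u-c["cx"])/c["fx"],(v-c["cy"])/c["fy"],1.]);r=E[:3,:3]@d;o=E[:3,3]
    t=c["depth"][int(round(v)),int(round(u))] if z is None else (z-o[2])/r[2]
    return o+t*r
def proj(c,E,p):
    q=np.linalg.inv(E)@np.append(p,1);return c["fx"]*q[0]/q[2]+c["cx"],c["fy"]*q[1]/q[2]+c["cy"]
E
python3 - <<'E'
from h import *
crop("top",190,150,330,255,5.7,"top1")
c=crop("top",320,150,460,255,5.7,"top2")
crop("scene",180,140,350,260,4.7,"scene1")
E
```

```text
(no output)
```

View pics/top1.png

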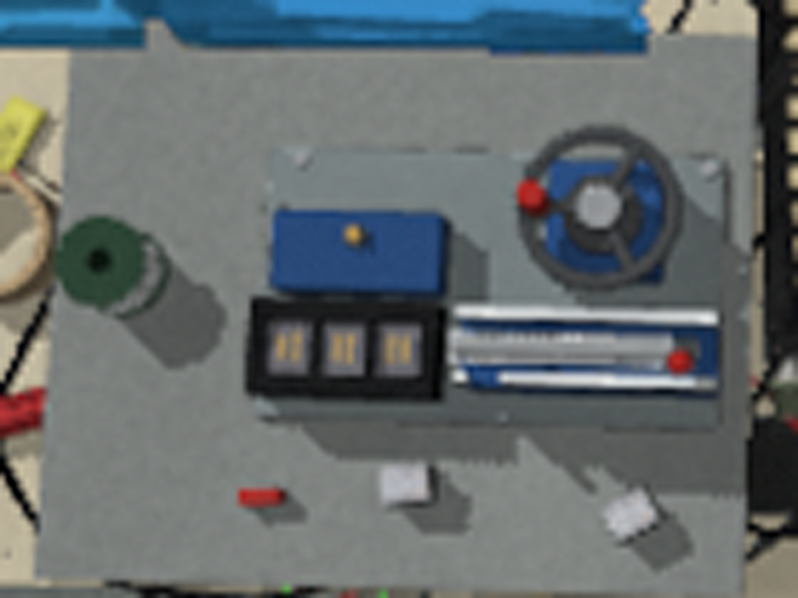

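View pics/top2.png

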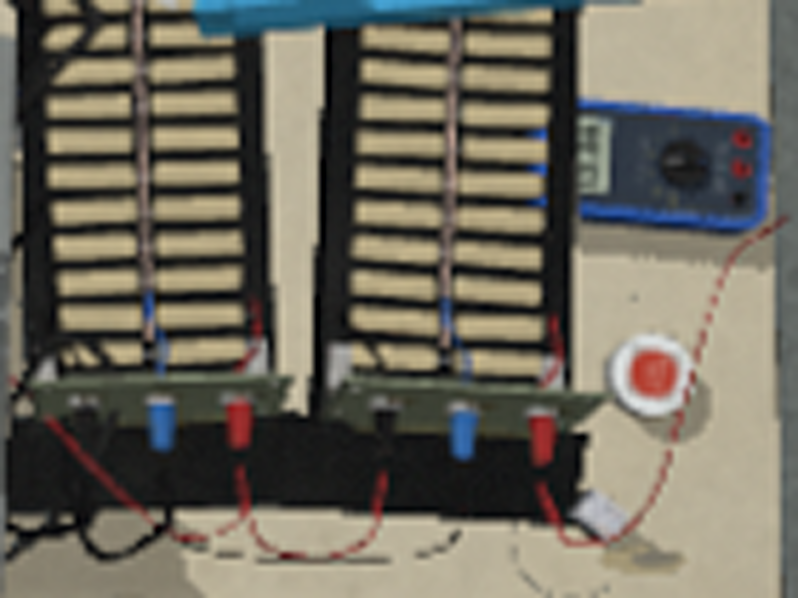

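View pics/scene1.png

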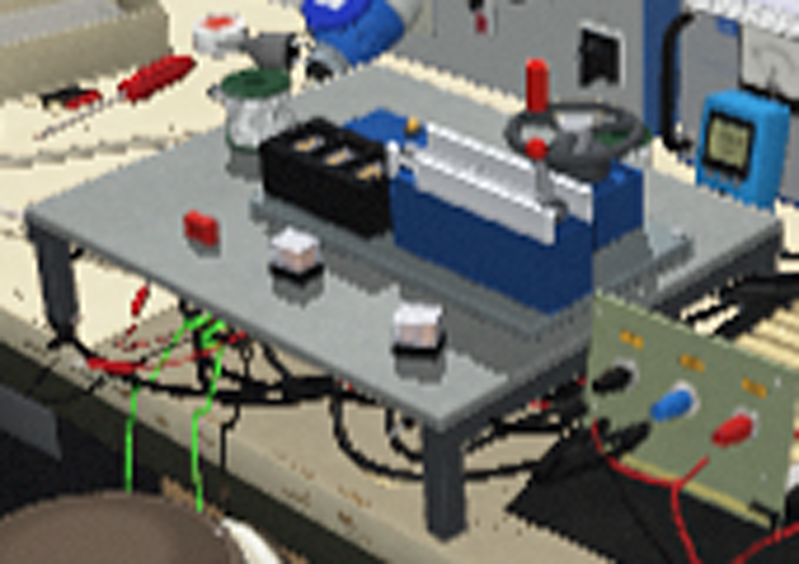

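```bash
python3 - <<'E'
from h import *
c=imaging.capture("top");E=ext(c)
def p(u,v,z,o=(190,150)): return px(c,E,u/5.7+o[0]-.5*(1-1/5.7),v/5.7+o[1]-.5*(1-1/5.7),z).round(1)
for n,u,v,z in [("blkTL",250,298,155),("blkTR",443,298,155),("blkBR",441,398,155),("blkBL",249,395,155),("s",290,349,155),("s",345,349,155),("s",399,349,155),("hub",598,204,194),("knob",531,195,230),("bolt ball",680,361,228),("plateTL",268,150,112),("plateTR",727,155,112),("plateBR",718,427,112),("riserTL",68,48,100),("riserTR",755,38,100),("riserBR",742,596,100),("riserBL",38,578,100),("ra",405,483,128),("rb",632,511,128),("cap",262,497,118),("reel",100,262,148)]: print(n,p(u,v,z))
o=(320,150)
print("rc",p(600,512,28,o),"tin",p(653,375,26,o))
for n,u,v in [("ra",405,483),("rb",632,511),("blk",345,400)]: print(n,px(c,E,u/5.7+190,v/5.7+150).round(1))
print(px(c,E,600/5.7+320,512/5.7+150))
E
```

```text
blkTL [516.2 428.8 155. ]
blkTR [519.  312.5 155. ]
blkBR [459. 311. 155.]
blkBL [457.9 425.9 155. ]
s [486.1 402.9 155. ]
s [486.9 369.9 155. ]
s [487.7 337.5 155. ]
hub [571.5 217.8 194. ]
knob [569.5 252.7 230. ]
bolt ball [477.3 165.4 228. ]
plateTL [615.5 434.1 112. ]
plateTR [618.8 146.  112. ]
plateBR [448.8 146.8 112. ]
riserTL [681.2 569.3 100. ]
riserTR [697.3 130.7 100. ]
riserBR [346.5 129.6 100. ]
riserBL [345.9 564.3 100. ]
ra [409.  334.9 128. ]
rb [395.7 196.8 128. ]
cap [398.6 423.9 118. ]
reel [536.9 523.2 148. ]
rc [ 409.7 -254.9   28. ] tin [ 499.8 -290.9   26. ]
ra [407.4 332.4 134. ]
rb [394.5 195.6 123.6]
blk [457.9 374.9 116.6]
[ 408.2746184  -256.58418199   27.33744131]
```

```bash
cat > mv.py <<'E'
import sys
from h import *
# usage: mv.py x y z [yaw_of_tool_x_deg] : prints needed turn about tool z and shift in tool axes after the turn
a=[float(v) for v in sys.argv[1:]]
s=env.sense();M=R.from_quat(s["orientation"]).as_matrix()
yaw=np.degrees(np.arctan2(M[1,0],M[0,0]))
d=np.array(a[:3])-s["position"]
print("pos",s["position"].round(1),"yaw",yaw.round(2),"tilt",(M[:,2]).round(4),"F",s["ft_force"].round(1),"grip",round(s["gripper_width"],3),"t",s["clock"],"q6",s["joint_positions"][5].round(2))
t=a[3] if len(a)>3 else yaw
dy=(t-yaw+180)%360-180
c,n=np.cos(np.radians(t)),np.sin(np.radians(t))
print("turn tool z rad",round(-np.radians(dy),4)," shift m", np.round([ (d[0]*c+d[1]*n)/1e3,(d[0]*n-d[1]*c)/1e3,-d[2]/1e3],4))
E
python3 -m handwheel '[[0,0,-0.01,0,0,-0.1815,1],[0,0,-0.01,0,0,-0.1815,1],[0,0,-0.01,0,0,-0.1815,1],[0,0,-0.01,0,0,-0.1815,1],[0,0,-0.01,0,0,-0.1815,1],[0,0,-0.01,0,0,-0.1815,1],[0,0,-0.01,0,0,-0.1815,1],[0,0,-0.01,0,0,-0.1815,1],[0,0,-0.01,0,0,-0.1815,1],[0,0,-0.01,0,0,-0.1815,1]]'
python3 mv.py 420 290 400 -90
```

```text
clock: 1.6
position: [133.3, 533.6, 342.6]
orientation: [0.709, -0.705, 0.0, 0.0]
ft_force: [0.6, -0.1, -0.9]
gripper_width: 1.0
pos [133.3 533.6 342.6] yaw -89.69 tilt [-0. -0. -1.] F [ 0.6 -0.1 -0.9] grip 1.0 t 1.6 q6 -0.25
turn tool z rad 0.0054  shift m [ 0.2436 -0.2867 -0.0574]
```

```bash
python3 -m handwheel '[[0.0305,-0.036,-0.007,0,0,0.005,1],[0.0305,-0.036,-0.007,0,0,0,1],[0.0305,-0.036,-0.007,0,0,0,1],[0.0305,-0.036,-0.007,0,0,0,1],[0.0305,-0.036,-0.007,0,0,0,1],[0.0305,-0.036,-0.007,0,0,0,1],[0.0305,-0.036,-0.007,0,0,0,1],[0.0305,-0.036,-0.007,0,0,0,1],[0,0,0,0,0,0,1],[0,0,0,0,0,0,1]]'
python3 - <<'E'
from h import *
import pickle
s=env.sense();c=crop("wrist",0,0,640,400,1.25,"w1");pickle.dump((s,c),open("w1.pkl","wb"));print(s["position"],s["orientation"])
E
```

```text
clock: 2.85
position: [420.0, 288.3, 398.1]
orientation: [-0.705, 0.709, 0.0, -0.0]
ft_force: [-0.3, 0.8, 0.8]
gripper_width: 1.001
[419.96112991 288.28213195 398.14666072] [-7.04913630e-01  7.09293127e-01  1.52958512e-04 -1.06098630e-04]
```

View pics/w1.png

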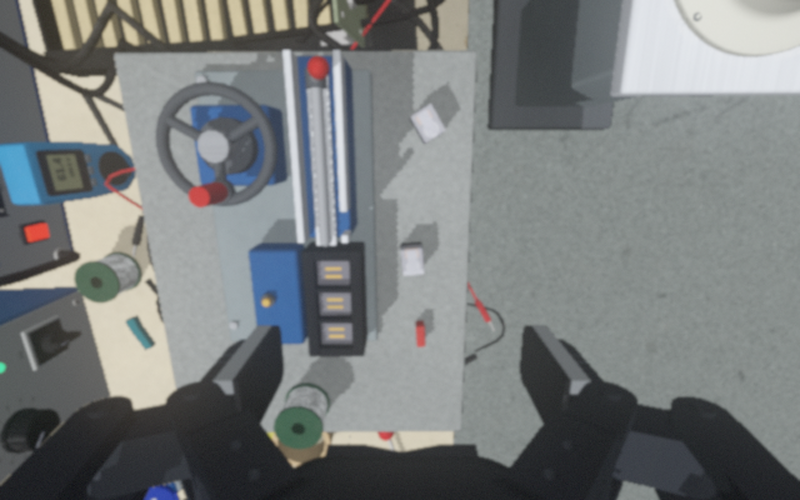

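```bash
python3 - <<'E'
from h import *
import pickle
s,c=pickle.load(open("w1.pkl","rb"))
im=c["image"][...,::-1]
cv2.imwrite("pics/w1a.png",cv2.resize(im[180:300,190:310],None,fx=5,fy=5,interpolation=cv2.INTER_CUBIC))
cv2.imwrite("pics/w1b.png",cv2.resize(im[70:290,310:360],None,fx=5,fy=5,interpolation=cv2.INTER_CUBIC)[:550])
cv2.imwrite("pics/w1c.png",cv2.resize(im[70:290,310:370],None,fx=5,fy=5,interpolation=cv2.INTER_CUBIC)[520:1100])
E
```

```text
(no output)
```

View pics/w1a.png

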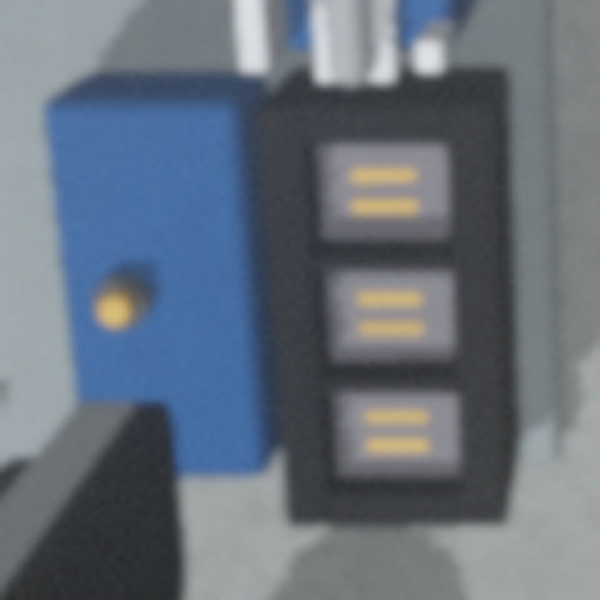

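View pics/w1b.png

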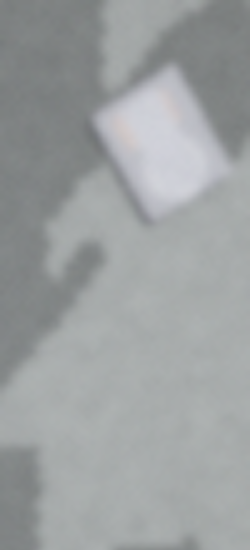

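View pics/w1c.png

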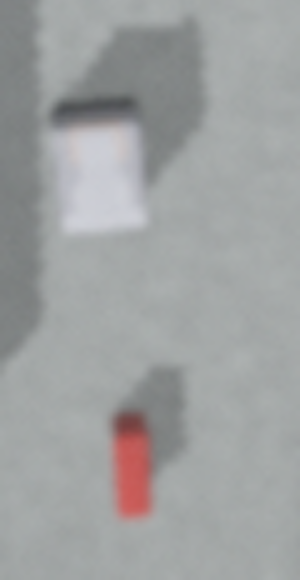

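```bash
python3 - <<'E'
from h import *
import pickle
s,c=pickle.load(open("w1.pkl","rb"));E=ext(c,s)
def p(u,v,z,x0=190,y0=180): return px(c,E,u/5+x0-.4,v/5+y0-.4,z)
for n,(l,r,t,b) in {"near":(318,452,140,242),"mid":(326,458,264,362),"far":(332,463,386,480)}.items():
    a=np.array([p(l,t,155),p(r,t,155),p(r,b,155),p(l,b,155)]);print(n,a.mean(0).round(1),np.linalg.norm(a[1]-a[0]).round(1),np.linalg.norm(a[2]-a[1]).round(1))
print("blk",[p(u,v,155).round(1)[:2] for u,v in [(265,100),(503,100),(508,520),(290,520)]])
print("rb",[p(u,v,128,310,70).round(1)[:2] for u,v in [(92,117),(173,65),(232,167),(150,222)]])
print("ra",[p(u,v,128,310,174).round(1)[:2] for u,v in [(55,124),(138,122),(148,226),(64,234)]])
# depth check
for u,v in [(268,258),(268,215),(335,95),(330,210),(205+0,240)]: print(px(c,E,u,v).round(1))
# bolt ball & hub & knob
f=1.25
print("ball",px(c,E,318/f,68/f,228).round(1),"hub",px(c,E,213/f,146/f,200).round(1),"crank top",px(c,E,199/f,196/f,230).round(1))
E
```

```text
near [487.8 339.1 155. ] 32.4 26.2
mid [487.7 371.1 155. ] 32.7 26.3
far [488. 404. 155.] 33.2 26.4
blk [array([515.4, 315.9]), array([458.2, 316.2]), array([460.6, 428.9]), array([517.2, 428.5])]
rb [array([412.2, 194. ]), array([393.3, 182.7]), array([379. , 205.4]), array([398.3, 217.8])]
ra [array([421.8, 321.9]), array([400.4, 321.5]), array([397.6, 349.7]), array([419.6, 351.7])]
[490.8 397.4 144.5]
[487.6 338.6 145. ]
[404.  196.3 128.1]
[409.6 338.  126.4]
[570.7 372.3 143.2]
ball [477.3 168.7 228. ] hub [568.8 219.7 200. ] crank top [570.4 255.1 230. ]
```

```bash
python3 -m handwheel '[[0,0,-0.0,0,0,0.1855,1],[0,0,0,0,0,0.1855,1],[0,0,0,0,0,0.1855,1],[0,0,0,0,0,0.1855,1],[0,0,0,0,0,0.1855,1],[0,0,0,0,0,0.1855,1],[0,0,0,0,0,0.1855,1],[0,0,0,0,0,0.1855,1],[0,0,0,0,0,0,1],[0,0,0,0,0,0,1]]'; python3 mv.py 410 336 230 -175
```

```text
clock: 4.15
position: [419.6, 288.6, 398.3]
orientation: [-0.043, 0.999, 0.0, 0.0]
ft_force: [-0.6, -0.6, -0.6]
gripper_width: 0.997
pos [419.6 288.6 398.3] yaw -175.05 tilt [ 1.e-04  1.e-04 -1.e+00] F [-0.6 -0.6 -0.6] grip 0.997 t 4.15 q6 0.52
turn tool z rad -0.0008  shift m [0.0054 0.048  0.1683]
```

```bash
python3 -m handwheel '[[0.0018,0.016,0.056,0,0,0,1],[0.0018,0.016,0.056,0,0,0,1],[0.0018,0.016,0.056,0,0,0,1],[0,0,0,0,0,0,1],[0,0,0,0,0,0,1]]'; python3 - <<'E'
from h import *
import pickle
s=env.sense();c=crop("wrist",170,100,470,325,2.6,"w2");pickle.dump((s,c),open("w2.pkl","wb"));print(s["position"])
E
```

```text
clock: 4.78
position: [411.2, 335.7, 233.0]
orientation: [-0.041, 0.999, 0.001, 0.001]
ft_force: [0.5, -0.2, 0.5]
gripper_width: 1.001
[411.22624113 335.71945901 233.01403018]
```

View pics/w2.png

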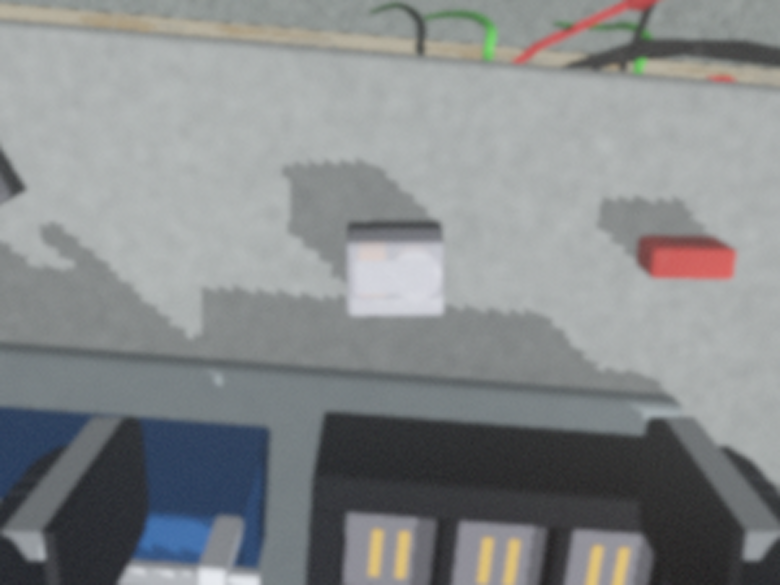

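```bash
python3 - <<'E'
from h import *
import pickle
s,c=pickle.load(open("w2.pkl","rb"));E=ext(c,s)
P=np.array([px(c,E,u/2.6+170-.3,v/2.6+100-.3,128) for u,v in [(348,242),(440,242),(444,316),(348,316)]])
print(P.round(1),P.mean(0));print(px(c,E,395/2.6+170,280/2.6+100))
E
python3 mv.py 410 336 127
```

```text
[[399.5 322.7 128. ]
 [397.3 349.2 128. ]
 [419.7 352.6 128. ]
 [422.  324.2 128. ]] [409.62754435 337.20371015 128.        ]
[410.16125177 337.47505211 127.46118576]
pos [411.7 335.8 233.7] yaw -175.3 tilt [ 0.0033  0.0025 -1.    ] F [0.5 0.2 0.2] grip 1.0 t 4.825 q6 0.6
turn tool z rad -0.0  shift m [0.0016 0.0003 0.1067]
```

```bash
python3 -m handwheel '[[0.001,0.0005,0.03,0,0,0,1],[0.0005,0.0005,0.03,0,0,0,1],[0,0,0.03,0,0,0,1],[0,0,0,0,0,0,1],[0,0,0,0,0,0,1]]'; python3 mv.py 409.8 337 127 -175
```

```text
clock: 5.45
position: [410.3, 336.9, 143.1]
orientation: [-0.041, 0.999, 0.001, 0.001]
ft_force: [-0.7, 0.6, -0.5]
gripper_width: 0.998
pos [410.3 336.9 143.1] yaw -175.36 tilt [ 0.0027  0.0021 -1.    ] F [-0.7  0.6 -0.5] grip 0.998 t 5.45 q6 0.61
turn tool z rad -0.0062  shift m [0.0005 0.0001 0.0161]
```

```bash
python3 -m handwheel '[[0.0005,0,0.016,0,0,0,1],[0,0,0,0,0,0,1],[0,0,0,0,0,0,-1],[0,0,0,0,0,0,-1],[0,0,0,0,0,0,-1],[0,0,0,0,0,0,-1],[0,0,0,0,0,0,-1],[0,0,0,0,0,0,-1],[0,0,0,0,0,0,-1],[0,0,0,0,0,0,-1]]' 40; python3 mv.py 409.8 337 127 -175
```

```text
clock: 6.7
position: [408.9, 336.6, 124.7]
orientation: [-0.041, 0.999, 0.0, 0.0]
ft_force: [0.4, 0.9, 6.2]
gripper_width: 0.326
pos [408.9 336.6 124.7] yaw -175.35 tilt [ 5.e-04  5.e-04 -1.e+00] F [0.4 0.9 6.2] grip 0.326 t 6.7 q6 0.61
turn tool z rad -0.006  shift m [-0.001   0.0004 -0.0023]
```

```bash
python3 -m handwheel '[[0,0,-0.03,0,0,0,-1],[0,0,-0.04,0,0,0,-1],[0,0,-0.04,0,0,0,-1],[0,0,0,0,0,-0.186,-1],[0,0,0,0,0,-0.186,-1],[0,0,0,0,0,-0.186,-1],[0,0,0,0,0,-0.186,-1],[0,0,0,0,0,-0.186,-1],[0,0,0,0,0,-0.186,-1],[0,0,0,0,0,-0.186,-1],[0,0,0,0,0,-0.186,-1],[0,0,0,0,0,0,-1]]' 40; python3 mv.py 487.8 404 195 -90
```

```text
clock: 8.2
position: [408.6, 336.3, 233.7]
orientation: [-0.706, 0.708, 0.0, -0.001]
ft_force: [0.5, -0.2, -1.1]
gripper_width: 0.33
pos [408.6 336.3 233.7] yaw -90.16 tilt [-8.e-04 -6.e-04 -1.e+00] F [ 0.5 -0.2 -1.1] grip 0.33 t 8.2 q6 -0.88
turn tool z rad -0.0028  shift m [-0.0677 -0.0792  0.0387]
```

```bash
python3 -m handwheel '[[-0.017,-0.02,0,0,0,0,-1],[-0.017,-0.02,0,0,0,0,-1],[-0.017,-0.02,0,0,0,0,-1],[-0.017,-0.019,0,0,0,0,-1],[0,0,0.02,0,0,0,-1],[0,0,0.02,0,0,0,-1],[0,0,0,0,0,0,-1],[0,0,0,0,0,0,-1]]' 40; python3 - <<'E'
from h import *
import pickle
s=env.sense();c=crop("wrist",220,140,420,340,3,"w3");pickle.dump((s,c),open("w3.pkl","wb"));print(s["position"],s["orientation"])
E
```

```text
clock: 9.2
position: [487.9, 404.3, 195.0]
orientation: [-0.706, 0.708, -0.0, 0.0]
ft_force: [-0.6, 0.8, -0.7]
gripper_width: 0.328
[487.88333295 404.31367966 195.03642027] [-7.05831078e-01  7.08380144e-01 -2.36244629e-05  2.43704100e-04]
```

View pics/w3.png

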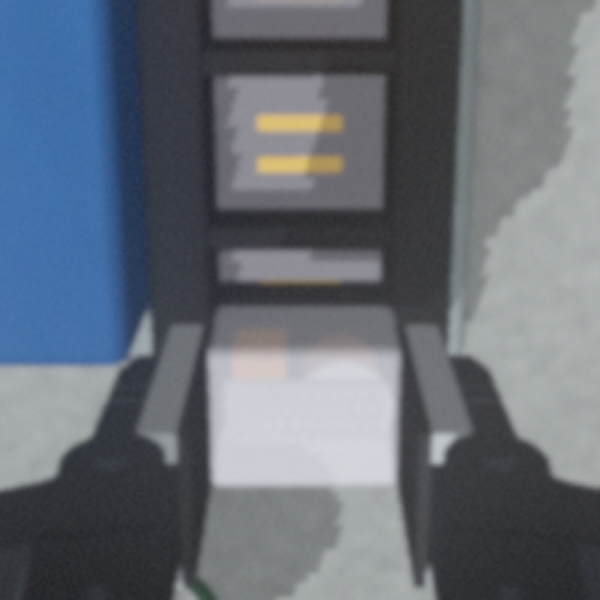

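```bash
cat > pk.py <<'E'
import sys,pickle
from h import *
# pk.py pkl x0 y0 f  u,v,z ...
s,c=pickle.load(open(sys.argv[1],"rb"));E=ext(c,s);x0,y0,f=map(float,sys.argv[2:5])
for a in sys.argv[5:]:
    u,v,z=map(float,a.split(","));k=.5*(1-1/f)
    print(a,px(c,E,u/f+x0-k,v/f+y0-k,z).round(1)[:2])
E
python3 pk.py w3.pkl 220 140 3 217,247,155 384,247,155 213,72,155 387,72,155 387,213,155 213,213,155 212,305,170.3 400,305,170.3 208,350,198.3 402,350,198.3 213,487,198.3 398,487,198.3
```

```text
217,247,155 [505.2 392.4]
384,247,155 [474.1 392.5]
213,72,155 [505.  359.8]
387,72,155 [474.2 359.9]
387,213,155 [473.7 385.9]
213,213,155 [505.7 385.8]
212,305,170.3 [504.9 397.8]
400,305,170.3 [472.4 397.9]
208,350,198.3 [502.7 393.4]
402,350,198.3 [474.9 393.5]
213,487,198.3 [502.7 415.7]
398,487,198.3 [475.  415.8]
```

```bash
python3 pk.py w3.pkl 220 140 3 300,283,170.3 300,305,176 300,247,155 300,213,147
python3 -m handwheel '[[-0.0016,-0.0007,0,0,0,0,-1],[0,0,0.007,0,0,0,-1],[0,0,0,0,0,0,-1],[0,0,0,0,0,0,-1]]' 40; python3 - <<'E'
from h import *
import pickle
s=env.sense();c=crop("wrist",240,180,400,310,5,"w4");pickle.dump((s,c),open("w4.pkl","wb"));print(s["position"],s["orientation"],s["ft_force"])
E
```

```text
300,283,170.3 [489.7 393.8]
300,305,176 [489.7 395.6]
300,247,155 [489.7 392.5]
300,213,147 [489.8 388.3]
clock: 9.75
position: [488.5, 405.8, 187.2]
orientation: [-0.707, 0.708, -0.0, -0.0]
ft_force: [-1.6, -0.5, -0.8]
gripper_width: 0.328
[488.47385184 405.83020744 187.2072014 ] [-7.06523321e-01  7.07689751e-01 -1.25575987e-06 -1.13888966e-04] [-1.55317666 -0.45592809 -0.79114264]
```

View pics/w4.png

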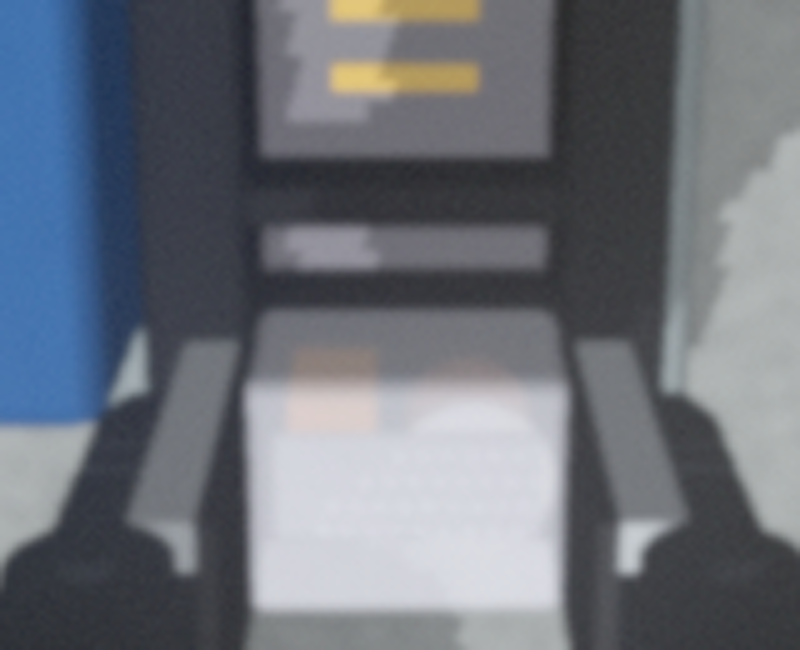

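```bash
python3 pk.py w4.pkl 240 180 5 404,270,162.5 404,225,155 404,160,147 260,225,147 548,225,147 245,380,190.5 568,380,190.5 404,380,190.5 404,610,190.5
```

```text
404,270,162.5 [489.9 395.1]
404,225,155 [489.9 392.8]
404,160,147 [489.9 388. ]
260,225,147 [506.1 395.5]
548,225,147 [473.8 395.6]
245,380,190.5 [503.5 394.6]
568,380,190.5 [475.8 394.6]
404,380,190.5 [489.8 394.6]
404,610,190.5 [489.9 417.1]
```

```bash
python3 -m handwheel '[[-0.0003,0,0.005,0,0,0,-1],[0,0,0.004,0,0,0,-1],[0,0,0.002,0,0,0,-1],[0,0,0,0,0,0,-1]]' 40; python3 mv.py 488.5 406 172
```

```text
clock: 10.3
position: [488.4, 406.1, 176.0]
orientation: [-0.707, 0.708, 0.0, -0.0]
ft_force: [-0.1, 0.3, -0.4]
gripper_width: 0.327
pos [488.4 406.1 176. ] yaw -90.09 tilt [-3.e-04 -3.e-04 -1.e+00] F [-0.1  0.3 -0.4] grip 0.327 t 10.3 q6 -0.88
turn tool z rad -0.0  shift m [ 0.0001 -0.0001  0.004 ]
```

```bash
python3 -m handwheel '[[0,0,0.003,0,0,0,-1],[0,0,0.0015,0,0,0,-1],[0,0,0,0,0,0,-1],[0,0,0,0,0,0,0],[0,0,0,0,0,0,0],[0,0,0,0,0,0,0],[0,0,-0.03,0,0,0,0],[0,0,0,0,0,0,-1],[0,0,0,0,0,0,-1],[0,0,0,0,0,0,-1],[0,0,0,0,0,0,-1],[0,0,0,0,0,0,-1]]' 40; python3 mv.py 488.5 406 172
```

```text
clock: 11.8
position: [488.5, 406.1, 201.4]
orientation: [-0.707, 0.708, 0.0, -0.0]
ft_force: [-0.2, 0.3, -0.1]
gripper_width: 0.001
pos [488.5 406.1 201.4] yaw -90.09 tilt [-4.e-04 -3.e-04 -1.e+00] F [-0.2  0.3 -0.1] grip 0.001 t 11.8 q6 -0.88
turn tool z rad -0.0  shift m [ 0.0001 -0.      0.0294]
```

```bash
python3 -m handwheel '[[0,0,0.013,0,0,0,-1],[0,0,0.002,0,0,0,-1],[0,0,0.002,0,0,0,-1],[0,0,0.002,0,0,0,-1],[0,0,0.0015,0,0,0,-1],[0,0,0,0,0,0,-1]]' 40; python3 mv.py 488.5 406 172
```

```text
clock: 12.55
position: [488.5, 406.1, 182.1]
orientation: [-0.707, 0.708, -0.0, 0.0]
ft_force: [-1.4, -0.9, 5.7]
gripper_width: 0.001
pos [488.5 406.1 182.1] yaw -90.09 tilt [ 7.e-04  5.e-04 -1.e+00] F [-1.4 -0.9  5.7] grip 0.001 t 12.55 q6 -0.88
turn tool z rad -0.0  shift m [ 0.0001 -0.      0.0101]
```

```bash
python3 -m handwheel '[[0,0,0.0015,0,0,0,-1],[0,0,0.0015,0,0,0,-1],[0,0,0,0,0,0,-1]]' 40; python3 mv.py 488.5 406 172;  python3 -m handwheel '[[0,0,0.0015,0,0,0,-1],[0,0,0,0,0,0,-1]]' 40; python3 mv.py 488.5 406 172
```

```text
clock: 12.92
position: [488.5, 406.2, 180.0]
orientation: [-0.707, 0.708, -0.0, 0.001]
ft_force: [-2.3, -2.2, 11.2]
gripper_width: 0.001
pos [488.5 406.2 180. ] yaw -90.09 tilt [ 0.0014  0.0011 -1.    ] F [-2.3 -2.2 11.2] grip 0.001 t 12.925 q6 -0.88
turn tool z rad -0.0  shift m [0.0002 0.     0.008 ]
clock: 13.18
position: [488.6, 406.2, 179.9]
orientation: [-0.707, 0.708, -0.0, 0.002]
ft_force: [-3.6, -2.5, 18.3]
gripper_width: 0.0
pos [488.6 406.2 179.9] yaw -90.09 tilt [ 0.0026  0.0022 -1.    ] F [-3.6 -2.5 18.3] grip 0.0 t 13.175 q6 -0.88
turn tool z rad -0.0  shift m [0.0002 0.0001 0.0079]
```

```bash
python3 -m handwheel '[[0,0,-0.035,0,0,0,-1],[0,0,-0.035,0,0,0,0],[0,0,0,0,0,0.172,1],[0,0,0,0,0,0.172,1],[0,0,0,0,0,0.172,1],[0,0,0,0,0,0.172,1],[0,0,0,0,0,0.172,1],[0,0,0,0,0,0.172,1],[0,0,0,0,0,0,1],[0,0,0,0,0,0,1]]' 40; python3 mv.py 396 200 230 -149
```

```text
clock: 14.42
position: [488.5, 406.1, 246.7]
orientation: [-0.267, 0.964, -0.0, -0.0]
ft_force: [-0.3, -0.3, 0.1]
gripper_width: 1.001
pos [488.5 406.1 246.7] yaw -149.01 tilt [-2.e-04 -2.e-04 -1.e+00] F [-0.3 -0.3  0.1] grip 1.001 t 14.425 q6 0.15
turn tool z rad -0.0001  shift m [ 0.1854 -0.1291  0.0167]
```

```bash
python3 -m handwheel '[[0.037,-0.026,0,0,0,0,1],[0.037,-0.026,0,0,0,0,1],[0.037,-0.026,0,0,0,0,1],[0.037,-0.026,0,0,0,0,1],[0.037,-0.025,0.01,0,0,0,1],[0,0,0,0,0,0,1],[0,0,0,0,0,0,1]]' 40; python3 - <<'E'
from h import *
import pickle
s=env.sense();c=crop("wrist",200,100,440,280,3.3,"w5");pickle.dump((s,c),open("w5.pkl","wb"));print(s["position"])
E
```

```text
clock: 15.3
position: [395.9, 200.9, 237.1]
orientation: [-0.266, 0.964, 0.0, 0.001]
ft_force: [-0.6, 0.1, -0.3]
gripper_width: 0.996
[395.92483955 200.90150335 237.14836431]
```

View pics/w5.png

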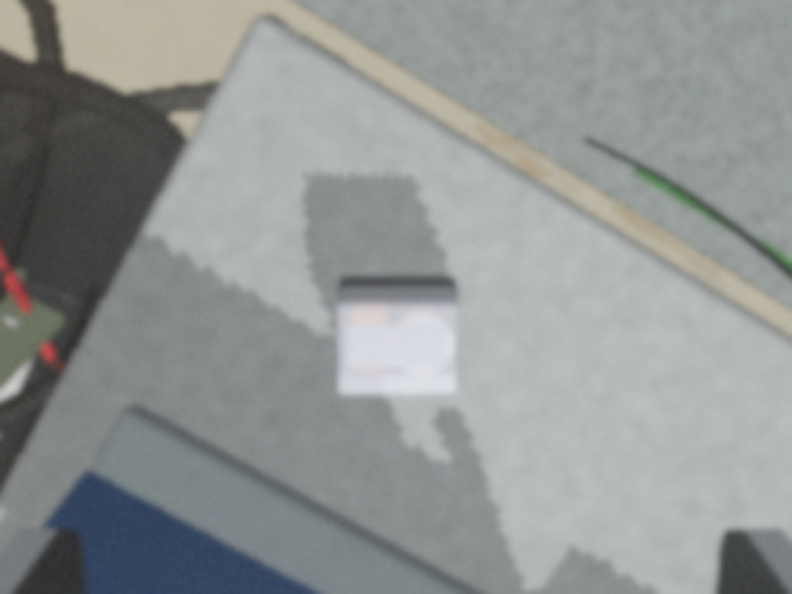

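```bash
python3 - <<'E'
from h import *
import pickle
s,c=pickle.load(open("w5.pkl","rb"));E=ext(c,s);k=.35
P=np.array([px(c,E,u/3.3+200-k,v/3.3+100-k,128) for u,v in [(340,303),(456,303),(458,395),(338,395)]])
m=P.mean(0);d=(P[1]+P[2]-P[0]-P[3])[:2];print(P.round(1),m,np.degrees(np.arctan2(d[1],d[0])))
E
python3 mv.py 396 200 127
```

```text
[[392.1 182.7 128. ]
 [378.3 205.8 128. ]
 [397.2 218.  128. ]
 [411.8 193.5 128. ]] [394.84804882 199.99729471 128.        ] 120.84472000990976
pos [396.  201.3 237.1] yaw -149.14 tilt [ 6.e-04  5.e-04 -1.e+00] F [0.3 0.5 0.6] grip 1.0 t 15.35 q6 -0.07
turn tool z rad -0.0  shift m [ 0.0007 -0.0011  0.1101]
```

```bash
python3 -m handwheel '[[0.0017,-0.0005,0.035,0,0,0,1],[0,0,0.035,0,0,0,1],[0,0,0.025,0,0,0,1],[0,0,0.01,0,0,0,1],[0,0,0,0,0,0,1],[0,0,0,0,0,0,1]]' 40; python3 mv.py 394.8 200 128.5
```

```text
clock: 16.1
position: [395.0, 199.8, 132.9]
orientation: [-0.266, 0.964, 0.0, 0.001]
ft_force: [0.1, 0.9, -0.2]
gripper_width: 1.0
pos [395.  199.8 132.9] yaw -149.2 tilt [ 1.3e-03  7.0e-04 -1.0e+00] F [ 0.1  0.9 -0.2] grip 1.0 t 16.1 q6 -0.07
turn tool z rad -0.0  shift m [0.0001 0.0002 0.0044]
```

```bash
python3 -m handwheel '[[0,0,0.0035,0,0,0,1],[0,0,0,0,0,0,-1],[0,0,0,0,0,0,-1],[0,0,0,0,0,0,-1],[0,0,0,0,0,0,-1],[0,0,0,0,0,0,-1],[0,0,0,0,0,0,-1],[0,0,0,0,0,0,-1]]' 40; python3 mv.py 394.8 200 128.5
```

```text
clock: 17.1
position: [394.6, 199.4, 128.6]
orientation: [-0.265, 0.964, 0.0, 0.0]
ft_force: [-0.4, 0.1, 5.3]
gripper_width: 0.328
pos [394.6 199.4 128.6] yaw -149.22 tilt [ 5.e-04  2.e-04 -1.e+00] F [-0.4  0.1  5.3] grip 0.328 t 17.1 q6 -0.07
turn tool z rad -0.0  shift m [-0.0005  0.0004  0.0001]
```

```bash
python3 -m handwheel '[[0,0,-0.03,0,0,0,-1],[0,0,-0.04,0,0,0,-1],[0,0,-0.04,0,0,0,-1],[0,0,0,0,0,-0.172,-1],[0,0,0,0,0,-0.172,-1],[0,0,0,0,0,-0.172,-1],[0,0,0,0,0,-0.172,-1],[0,0,0,0,0,-0.172,-1],[0,0,0,0,0,-0.172,-1],[0,0,0,0,0,0,-1]]' 40; python3 mv.py 488.3 373.2 200 -90
```

```text
clock: 18.35
position: [394.3, 199.3, 237.8]
orientation: [-0.706, 0.708, 0.0, -0.0]
ft_force: [0.2, 0.2, -0.9]
gripper_width: 0.329
pos [394.3 199.3 237.8] yaw -90.16 tilt [-9.e-04 -4.e-04 -1.e+00] F [ 0.2  0.2 -0.9] grip 0.329 t 18.35 q6 -1.1
turn tool z rad -0.0027  shift m [-0.1739 -0.094   0.0378]
```

```bash
python3 -m handwheel '[[-0.029,-0.0157,0,0,0,0,-1],[-0.029,-0.0157,0,0,0,0,-1],[-0.029,-0.0157,0,0,0,0,-1],[-0.029,-0.0157,0,0,0,0,-1],[-0.029,-0.0157,0,0,0,0,-1],[-0.029,-0.0157,0,0,0,0,-1],[0,0,0.02,0,0,0,-1],[0,0,0.026,0,0,0,-1],[0,0,0,0,0,0,-1],[0,0,0,0,0,0,-1]]' 40; python3 - <<'E'
from h import *
import pickle
s=env.sense();c=crop("wrist",240,180,400,310,5,"w6");pickle.dump((s,c),open("w6.pkl","wb"));print(s["position"],s["orientation"],s["ft_force"])
E
```

```text
clock: 19.6
position: [489.0, 373.2, 193.2]
orientation: [-0.706, 0.708, -0.0, 0.0]
ft_force: [-0.5, 0.0, 0.3]
gripper_width: 0.328
[488.97944955 373.24768208 193.17285242] [-7.05870098e-01  7.08341248e-01 -3.71167251e-05  2.82131654e-04] [-0.54606551  0.0073558   0.34131537]
```

View pics/w6.png

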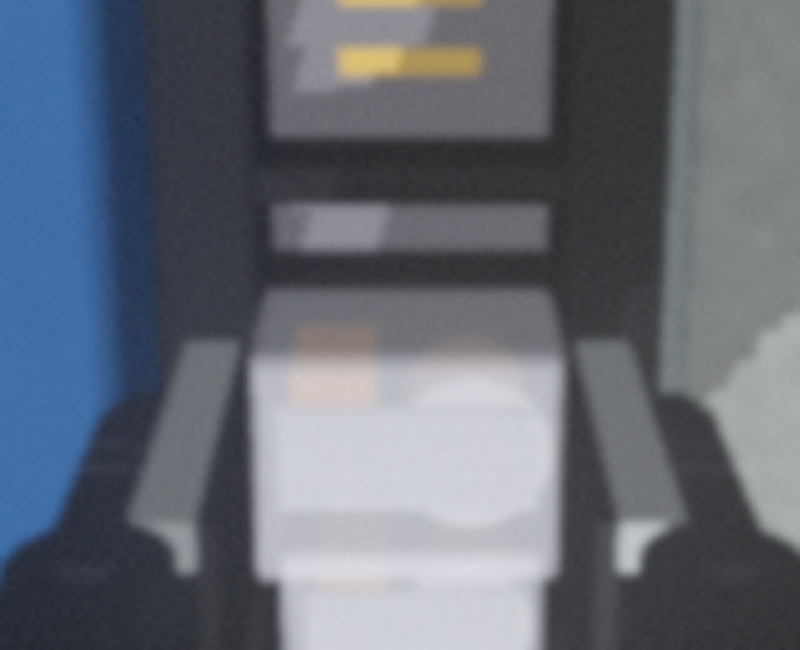

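```bash
python3 pk.py w6.pkl 240 180 5 404,252,164.6 404,203,155 404,138,147 404,358,192.6 404,578,192.6; python3 pk.py w4.pkl 240 180 5 404,380,190.5 404,610,190.5
```

```text
404,252,164.6 [490.4 362. ]
404,203,155 [490.4 359.7]
404,138,147 [490.4 354.6]
404,358,192.6 [490.3 361.7]
404,578,192.6 [490.4 383.6]
404,380,190.5 [489.8 394.6]
404,610,190.5 [489.9 417.1]
```

```bash
python3 -m handwheel '[[-0.0003,0.0005,0.005,0,0,0,-1],[0,0,0.004,0,0,0,-1],[0,0,0.004,0,0,0,-1],[0,0,0.0015,0,0,0,-1],[0,0,0,0,0,0,-1]]' 60; python3 mv.py 488.5 373 169
```

```text
clock: 20.27
position: [488.4, 373.5, 177.7]
orientation: [-0.707, 0.708, 0.0, -0.0]
ft_force: [-0.1, 0.1, -0.3]
gripper_width: 0.319
pos [488.4 373.5 177.7] yaw -90.09 tilt [-2.e-04 -1.e-04 -1.e+00] F [-0.1  0.1 -0.3] grip 0.319 t 20.275 q6 -0.92
turn tool z rad -0.0  shift m [ 0.0005 -0.0001  0.0087]
```

In the pocket; now press while gripped.

```bash
python3 -m handwheel '[[0,0,0.002,0,0,0,-1],[0,0,0.002,0,0,0,-1],[0,0,0.002,0,0,0,-1],[0,0,0.002,0,0,0,-1],[0,0,0.001,0,0,0,-1],[0,0,0,0,0,0,-1]]' 60; python3 mv.py 488.5 373 169
```

```text
clock: 21.02
position: [488.5, 373.6, 169.9]
orientation: [-0.707, 0.708, -0.0, 0.001]
ft_force: [-1.1, -1.3, 6.2]
gripper_width: 0.314
pos [488.5 373.6 169.9] yaw -90.09 tilt [ 1.2e-03  9.0e-04 -1.0e+00] F [-1.1 -1.3  6.2] grip 0.314 t 21.025 q6 -0.92
turn tool z rad -0.0  shift m [0.0006 0.     0.0009]
```

```bash
python3 -m handwheel '[[0,0,0.001,0,0,0,-1],[0,0,0.001,0,0,0,-1],[0,0,0,0,0,0,-1]]' 60; python3 mv.py 488.5 373 169
```

```text
clock: 21.4
position: [488.5, 373.7, 169.6]
orientation: [-0.707, 0.708, -0.0, 0.002]
ft_force: [-4.3, -4.0, 16.1]
gripper_width: 0.317
pos [488.5 373.7 169.6] yaw -90.09 tilt [ 0.0025  0.002  -1.    ] F [-4.3 -4.  16.1] grip 0.317 t 21.4 q6 -0.92
turn tool z rad -0.0  shift m [0.0007 0.     0.0006]
```

```bash
python3 -m handwheel '[[0,0,-0.001,0,0,0,0],[0,0,0,0,0,0,0.3],[0,0,-0.04,0,0,0,1],[0,0,-0.05,0,0,0,1],[0,0,-0.05,0,0,0,1],[0,0,-0.03,0,0,0,1],[0,0,0,0,0,0,1]]' 60; python3 mv.py 400 -200 340 180
```

```text
clock: 22.28
position: [488.9, 373.9, 339.8]
orientation: [-0.707, 0.708, -0.0, 0.002]
ft_force: [-0.1, 0.7, -0.3]
gripper_width: 0.997
pos [488.9 373.9 339.8] yaw -90.09 tilt [ 0.0028  0.0021 -1.    ] F [-0.1  0.7 -0.3] grip 0.997 t 22.275 q6 -0.92
turn tool z rad 1.5692  shift m [ 8.890e-02 -5.739e-01 -2.000e-04]
```

```bash
python3 -m handwheel '[[0.041,0.0063,0,0,0,0,1],[0.041,0.0063,0,0,0,0,1],[0.041,0.0063,0,0,0,0,1],[0.041,0.0063,0,0,0,0,1],[0.041,0.0063,0,0,0,0,1],[0.041,0.0063,0,0,0,0,1],[0.041,0.0063,0,0,0,0,1],[0.041,0.0063,0,0,0,0,1],[0.041,0.0063,0,0,0,0,1],[0.041,0.0063,0,0,0,0,1],[0.041,0.0063,0,0,0,0,1],[0.041,0.0063,0,0,0,0,1],[0.041,0.0063,0,0,0,0,1],[0.041,0.0063,0,0,0,0,1],[0,0,0,0,0,0,1],[0,0,0,0,0,0,1]]' 60; python3 - <<'E'
from h import *
import pickle
s=env.sense();c=crop("wrist",0,0,640,400,1.25,"w7");pickle.dump((s,c),open("w7.pkl","wb"));print(s["position"],s["joint_positions"])
E
```

```text
clock: 24.28
position: [399.1, -200.1, 336.8]
orientation: [-0.706, 0.708, 0.001, -0.0]
ft_force: [0.2, 1.0, -0.2]
gripper_width: 1.0
[ 399.13279635 -200.12215728  336.77600438] [-4.64877590e-01 -9.97601629e-02  1.78187439e-01  1.85030010e+00
  1.90114626e-04 -2.03347717e+00]
```

View pics/w7.png

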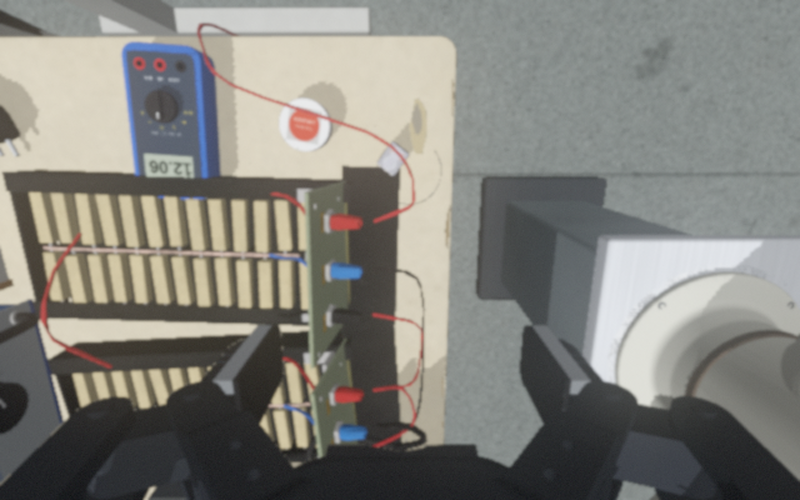

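```bash
python3 - <<'E'
from h import *
import pickle
s,c=pickle.load(open("w7.pkl","rb"));E=ext(c,s)
cv2.imwrite("pics/w7a.png",cv2.resize(c["image"][70:190,240:360,::-1],None,fx=5,fy=5,interpolation=cv2.INTER_CUBIC))
for u,v in [(312,128),(300,160),(325,200),(330,140),(340,120),(268,178),(258,200),(275,178),(330,150),(290,150),(285,215)]: print(u,v,px(c,E,u,v).round(0))
E
```

```text
312 128 [ 412. -253.   27.]
300 160 [ 430. -208.   11.]
325 200 [ 394. -146.   -2.]
330 140 [ 387. -235.   -2.]
340 120 [ 373. -263.   -3.]
268 178 [ 461. -200.  101.]
258 200 [ 473. -175.  106.]
275 178 [ 453. -200.  102.]
330 150 [ 389. -230.   85.]
290 150 [ 443. -223.   18.]
285 215 [ 443. -155.  102.]
```

View pics/w7a.png

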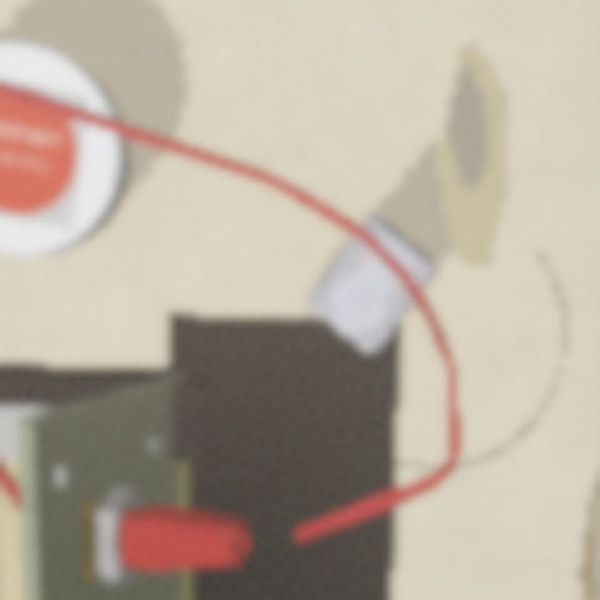

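```bash
python3 -m handwheel '[[0,0,0,0,0,0.183,0.15],[0,0,0,0,0,0.183,0.15],[0,0,0,0,0,0.183,0.15],[0,0,0,0,0,0.183,0.15],[0,0,0,0,0,0.183,0.15],[0,0,0,0,0,0.183,0.15],[0,0,0,0,0,0.183,0.15],[0,0,0,0,0,0.183,0.15],[0,0,0,0,0,0.183,0.15],[0,0,0,0,0,0.183,0.15],[0,0,0,0,0,0.183,0.15],[0,0,0,0,0,0.183,0.15],[0,0,0,0,0,0,0.15],[0,0,0,0,0,0,0.15]]' 40; python3 mv.py 412 -253 150 144; python3 mv.py 412 -253 150
```

```text
clock: 26.08
position: [399.4, -199.8, 337.7]
orientation: [0.306, 0.952, 0.0, -0.0]
ft_force: [-0.0, 0.3, -0.2]
gripper_width: 0.575
pos [ 399.4 -199.8  337.7] yaw 144.38 tilt [-0.e+00  1.e-04 -1.e+00] F [-0.   0.3 -0.2] grip 0.575 t 26.075 q6 0.16
turn tool z rad 0.0066  shift m [-0.0415 -0.0357  0.1877]
pos [ 399.4 -199.8  337.7] yaw 144.38 tilt [-0.e+00  1.e-04 -1.e+00] F [-0.   0.3 -0.2] grip 0.575 t 26.075 q6 0.16
turn tool z rad -0.0  shift m [-0.0412 -0.0359  0.1877]
```

```bash
python3 -m handwheel '[[-0.0137,-0.012,0.045,0,0,0,0.15],[-0.0137,-0.012,0.045,0,0,0,0.15],[-0.0137,-0.012,0.045,0,0,0,0.15],[0,0,0.045,0,0,0,0.15],[0,0,0,0,0,0,0.15],[0,0,0,0,0,0,0.15]]' 40; python3 - <<'E'
from h import *
import pickle
s=env.sense();c=crop("wrist",160,60,460,285,2.6,"w8");pickle.dump((s,c),open("w8.pkl","wb"));print(s["position"],s["ft_force"])
E
```

```text
clock: 26.82
position: [412.0, -253.7, 159.8]
orientation: [0.308, 0.952, -0.0, 0.001]
ft_force: [0.5, -0.5, 0.3]
gripper_width: 0.577
[ 411.99348368 -253.67272557  159.77972367] [ 0.53249171 -0.46122786  0.30012985]
```

View pics/w8.png

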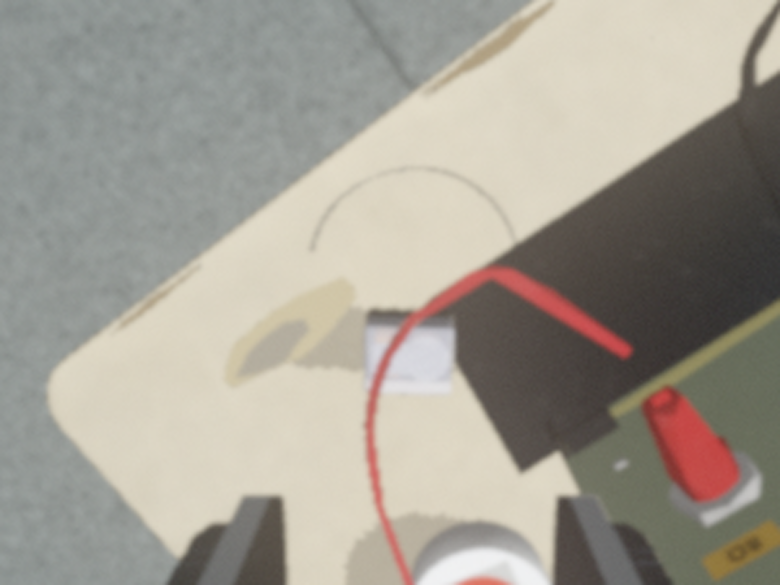

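```bash
python3 - <<'E'
from h import *
import pickle
s,c=pickle.load(open("w8.pkl","rb"));E=ext(c,s);k=.3;g=lambda u,v:(u/2.6+160-k,v/2.6+60-k)
P=np.array([px(c,E,*g(u,v),28) for u,v in [(368,323),(452,320),(452,392),(366,391)]])
m=P.mean(0);d=(P[1]+P[2]-P[0]-P[3])[:2];print(P.round(1),m,np.degrees(np.arctan2(d[1],d[0])),np.linalg.norm(d)/2)
for u,v in [(430,360),(500,400),(480,360),(540,300),(600,300),(490,272),(700,470),(660,395),(520,460),(590,430),(640,420)]: print(u,v,px(c,E,*g(u,v)).round(0))
E
python3 mv.py 412 -253 30
```

```text
[[ 391.3 -257.    28. ]
 [ 406.2 -234.7   28. ]
 [ 425.8 -248.5   28. ]
 [ 409.1 -271.1   28. ]] [ 408.08254478 -252.83215312   28.        ] 54.830953075752674 27.490685157241145
430 360 [ 413. -248.   27.]
500 400 [ 441. -238.   16.]
480 360 [ 427. -237.   10.]
540 300 [ 403. -209.   90.]
600 300 [ 433. -192.   11.]
490 272 [ 390. -215.   92.]
700 470 [ 458. -201.  100.]
660 395 [ 438. -198.   95.]
520 460 [ 459. -244.   28.]
590 430 [ 457. -219.   43.]
640 420 [ 463. -204.   45.]
pos [ 412.3 -253.9  160.3] yaw 144.16 tilt [ 0.0027 -0.0016 -1.    ] F [-0.  -0.6  0.5] grip 0.577 t 26.875 q6 0.07
turn tool z rad -0.0  shift m [0.0008 0.0005 0.1303]
```

```bash
python3 -m handwheel '[[0.0037,-0.0013,0.015,0,0,0,0.15],[0,0,0.02,0,0,0,0.15],[0,0,0.02,0,0,0,0.15],[0,0,0.015,0,0,0,0.15],[0,0,0,0,0,0,0.15]]' 40; python3 mv.py 408.5 -252.8 30
```

```text
clock: 27.5
position: [407.2, -252.1, 86.9]
orientation: [0.308, 0.951, 0.0, -0.001]
ft_force: [-0.1, -0.1, 0.2]
gripper_width: 0.576
pos [ 407.2 -252.1   86.9] yaw 144.1 tilt [-1.3e-03  8.0e-04 -1.0e+00] F [-0.1 -0.1  0.2] grip 0.576 t 27.5 q6 0.07
turn tool z rad -0.0  shift m [-0.0015  0.0002  0.0569]
```

```bash
python3 -m handwheel '[[-0.0012,0,0.02,0,0,0,0.15],[0,0,0.02,0,0,0,0.15],[0,0,0.012,0,0,0,0.15],[0,0,0,0,0,0,0.15],[0,0,0,0,0,0,0.15]]' 40; python3 - <<'E'
from h import *
s=env.sense();crop("wrist",200,120,440,300,3.3,"w9");print(s["position"],s["ft_force"])
E
```

```text
clock: 28.12
position: [409.1, -253.4, 36.7]
orientation: [0.308, 0.951, -0.0, 0.001]
ft_force: [0.6, -0.1, -0.3]
gripper_width: 0.571
[ 409.06669913 -253.44252888   36.7126407 ] [ 0.64011753 -0.09829865 -0.26860152]
```

View pics/w9.png

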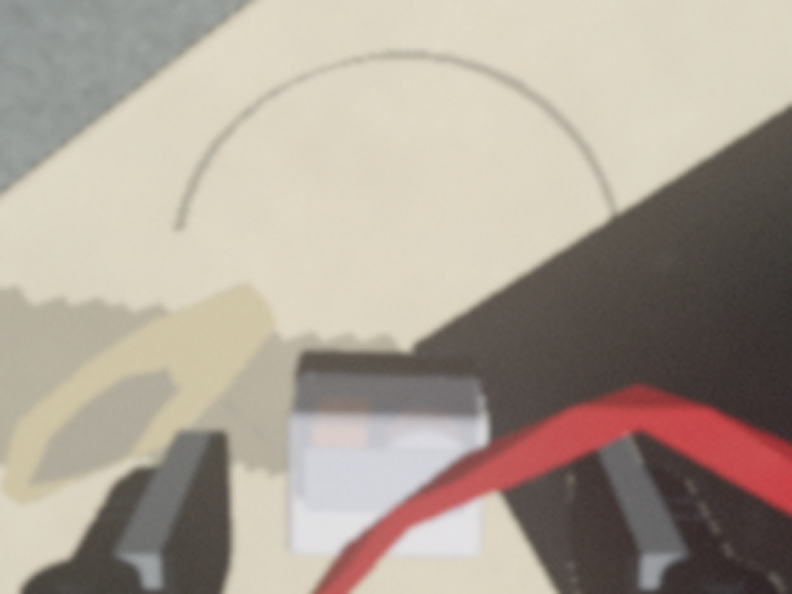

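```bash
python3 - <<'E'
from h import *
s=env.sense();c=imaging.capture("wrist");E=ext(c,s);k=.35
P=np.array([px(c,E,u/3.3+200-k,v/3.3+120-k,28) for u,v in [(290,413),(487,413),(480,553),(290,553)]])
print(P.round(1),P.mean(0),s["position"])
T=R.from_quat(s["orientation"]).as_matrix().T@(P.mean(0)-s["position"]);print(T)
E
```

```text
[[ 391.2 -257.8   28. ]
 [ 407.5 -235.3   28. ]
 [ 425.1 -248.7   28. ]
 [ 408.8 -271.3   28. ]] [ 408.15025113 -253.30673423   28.        ] [ 409.13723033 -253.47679914   36.74731296]
[ 0.91102264 -0.44203207  8.74603793]
```

```bash
python3 -m handwheel '[[0.0008,-0.0004,0.008,0,0,0,0.15],[0,0,0,0,0,0,0.15],[0,0,0,0,0,0,-1],[0,0,0,0,0,0,-1],[0,0,0,0,0,0,-1],[0,0,0,0,0,0,-1],[0,0,0,0,0,0,-1]]' 40; python3 mv.py 408.5 -252.8 30
```

```text
clock: 29.1
position: [407.9, -253.1, 28.0]
orientation: [0.308, 0.951, -0.0, 0.0]
ft_force: [0.1, -0.1, 3.2]
gripper_width: 0.325
pos [ 407.9 -253.1   28. ] yaw 144.09 tilt [ 3.e-04 -2.e-04 -1.e+00] F [ 0.1 -0.1  3.2] grip 0.325 t 29.1 q6 0.07
turn tool z rad -0.0  shift m [-0.0003  0.0006 -0.002 ]
```

```bash
python3 -m handwheel '[[0,0,-0.03,0,0,0,-1],[0,0,-0.05,0,0,0,-1],[0,0,-0.06,0,0,0,-1],[0,0,-0.06,0,0,0,-1],[0,0,-0.04,0,0,0,-1],[0,0,0,0,0,-0.183,-1],[0,0,0,0,0,-0.183,-1],[0,0,0,0,0,-0.183,-1],[0,0,0,0,0,-0.183,-1],[0,0,0,0,0,-0.183,-1],[0,0,0,0,0,-0.183,-1],[0,0,0,0,0,-0.183,-1],[0,0,0,0,0,-0.183,-1],[0,0,0,0,0,-0.183,-1],[0,0,0,0,0,-0.183,-1],[0,0,0,0,0,-0.183,-1],[0,0,0,0,0,-0.183,-1],[0,0,0,0,0,0,-1]]' 40; python3 mv.py 488.4 340.4 240 -90
```

```text
clock: 31.35
position: [407.7, -253.0, 267.5]
orientation: [-0.706, 0.708, 0.0, -0.0]
ft_force: [0.2, -0.3, -1.2]
gripper_width: 0.327
pos [ 407.7 -253.   267.5] yaw -90.16 tilt [-5.e-04  3.e-04 -1.e+00] F [ 0.2 -0.3 -1.2] grip 0.327 t 31.35 q6 -2.12
turn tool z rad -0.0028  shift m [-0.5934 -0.0807  0.0275]
```

```bash
python3 -m handwheel '[[-0.0395,-0.0054,-0.02,0,0,-0.003,-1],[-0.0395,-0.0054,-0.02,0,0,0,-1],[-0.0395,-0.0054,0,0,0,0,-1],[-0.0395,-0.0054,0,0,0,0,-1],[-0.0395,-0.0054,0,0,0,0,-1],[-0.0395,-0.0054,0,0,0,0,-1],[-0.0395,-0.0054,0,0,0,0,-1],[-0.0395,-0.0054,0,0,0,0,-1],[-0.0395,-0.0054,0,0,0,0,-1],[-0.0395,-0.0054,0,0,0,0,-1],[-0.0395,-0.0054,0,0,0,0,-1],[-0.0395,-0.0054,0,0,0,0,-1],[-0.0395,-0.0054,0,0,0,0,-1],[-0.0395,-0.0054,0,0,0,0,-1],[-0.0395,-0.0054,0,0,0,0,-1],[0,0,0.03,0,0,0,-1],[0,0,0.03,0,0,0,-1],[0,0,0,0,0,0,-1],[0,0,0,0,0,0,-1]]' 40; python3 mv.py 488.4 340.4 192 -90
```

```text
clock: 33.72
position: [488.2, 339.5, 249.1]
orientation: [-0.707, 0.707, -0.0, 0.001]
ft_force: [-0.2, -0.4, -1.0]
gripper_width: 0.32
pos [488.2 339.5 249.1] yaw -90.04 tilt [ 9.e-04  6.e-04 -1.e+00] F [-0.2 -0.4 -1. ] grip 0.32 t 33.725 q6 -0.96
turn tool z rad -0.0007  shift m [-0.0009 -0.0002  0.0571]
```

```bash
python3 -m handwheel '[[-0.0009,-0.0002,0.03,0,0,0,-1],[0,0,0.026,0,0,0,-1],[0,0,0,0,0,0,-1],[0,0,0,0,0,0,-1]]' 40; python3 - <<'E'
from h import *
import pickle
s=env.sense();c=crop("wrist",240,180,400,310,5,"w10");pickle.dump((s,c),open("w10.pkl","wb"));print(s["position"],s["orientation"],s["ft_force"])
E
```

```text
clock: 34.22
position: [488.8, 340.7, 193.9]
orientation: [0.707, -0.707, 0.0, -0.001]
ft_force: [0.2, 0.9, 0.2]
gripper_width: 0.327
[488.77829359 340.74758176 193.9414885 ] [ 7.07378102e-01 -7.06834294e-01  2.14865496e-04 -1.20601371e-03] [0.15922843 0.86423768 0.20117153]
```

View pics/w10.png

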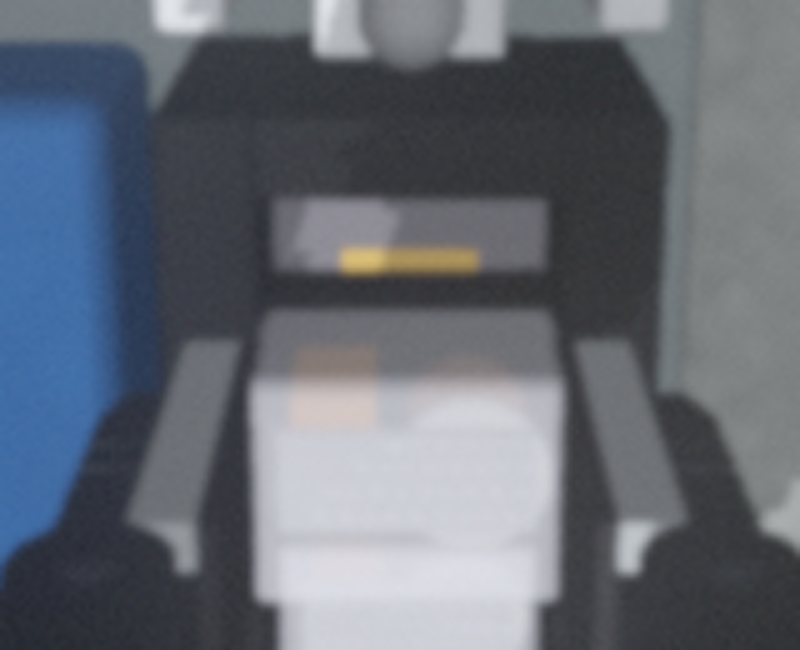

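```bash
python3 pk.py w10.pkl 240 180 5 404,272,165.9 404,200,155 404,378,193.9 404,602,193.9 270,200,147 550,200,147 250,378,193.9 562,378,193.9 155,118,155 667,118,155
```

```text
404,272,165.9 [490.3 331.5]
404,200,155 [490.3 327.2]
404,378,193.9 [490.2 330.8]
404,602,193.9 [490.2 353.3]
270,200,147 [505.9 329.8]
550,200,147 [473.4 329.8]
250,378,193.9 [503.8 330.9]
562,378,193.9 [476.3 330.8]
155,118,155 [517.5 317.8]
667,118,155 [461.7 317.7]
```

```bash
python3 -m handwheel '[[0.0014,0.0003,0.005,0,0,0,-1],[0,0,0.004,0,0,0,-1],[0,0,0.004,0,0,0,-1],[0,0,0.002,0,0,0,-1],[0,0,0,0,0,0,-1]]' 60; python3 mv.py 488.5 339.3 169
```

```text
clock: 34.9
position: [487.9, 339.0, 176.6]
orientation: [0.708, -0.707, -0.0, 0.0]
ft_force: [0.0, -0.2, -0.7]
gripper_width: 0.319
pos [487.9 339.  176.6] yaw -89.92 tilt [-3.e-04 -2.e-04 -1.e+00] F [ 0.  -0.2 -0.7] grip 0.319 t 34.9 q6 -0.96
turn tool z rad -0.0  shift m [-0.0003 -0.0006  0.0076]
```

```bash
python3 -m handwheel '[[0,0,0.002,0,0,0,-1],[0,0,0.002,0,0,0,-1],[0,0,0.002,0,0,0,-1],[0,0,0.002,0,0,0,-1],[0,0,0.0015,0,0,0,-1],[0,0,0,0,0,0,-1]]' 60; python3 mv.py 488.5 339.3 169; python3 -m handwheel '[[0,0,0.001,0,0,0,-1],[0,0,0.001,0,0,0,-1],[0,0,0,0,0,0,-1]]' 60; python3 mv.py 488.5 339.3 169
```

```text
clock: 35.65
position: [488.1, 339.2, 169.1]
orientation: [0.708, -0.707, 0.0, -0.001]
ft_force: [-3.6, -1.9, 9.4]
gripper_width: 0.321
pos [488.1 339.2 169.1] yaw -89.92 tilt [ 0.0017  0.0013 -1.    ] F [-3.6 -1.9  9.4] grip 0.321 t 35.65 q6 -0.96
turn tool z rad -0.0  shift m [-0.0001 -0.0004  0.0001]
clock: 36.02
position: [488.1, 339.2, 169.0]
orientation: [0.708, -0.707, 0.0, -0.002]
ft_force: [-6.5, -5.2, 21.1]
gripper_width: 0.321
pos [488.1 339.2 169. ] yaw -89.92 tilt [ 0.0032  0.0024 -1.    ] F [-6.5 -5.2 21.1] grip 0.321 t 36.025 q6 -0.96
turn tool z rad -0.0  shift m [-0.0001 -0.0004 -0.    ]
```

```bash
python3 -m handwheel '[[0,0,-0.002,0,0,0,0],[0,0,0,0,0,0,0.3],[0,0,-0.05,0,0,0,0.5],[0,0,-0.05,0,0,0,0.5],[0,0,-0.03,0,0,0,0.5],[0,0,0,0,0,0,0.5],[0,0,0,0,0,0,0.5]]' 60; python3 - <<'E'
from h import *
import pickle
s=env.sense();c=crop("wrist",220,140,420,290,4,"w11");pickle.dump((s,c),open("w11.pkl","wb"));E=ext(c,s);print(s["position"])
for y in (340,373,406):
    for x in (480,488,496):
        u,v=proj(c,E,np.array([x,y,169]));print(y,x,px(c,E,u,v).round(1))
E
```

```text
clock: 36.9
position: [488.0, 339.1, 295.9]
orientation: [0.708, -0.707, -0.0, 0.001]
ft_force: [-1.2, 0.0, -1.3]
gripper_width: 0.751
[487.95558465 339.08315859 295.88611331]
340 480 [480.  340.4 167.7]
340 488 [488.  340.5 167.3]
340 496 [496.  340.  169.1]
373 480 [479.9 373.7 167.3]
373 488 [488.  373.4 168. ]
373 496 [496.  373.8 167.1]
406 480 [480.  406.4 168.2]
406 488 [488.  406.7 167.7]
406 496 [496.  406.5 168. ]
```

View pics/w11.png

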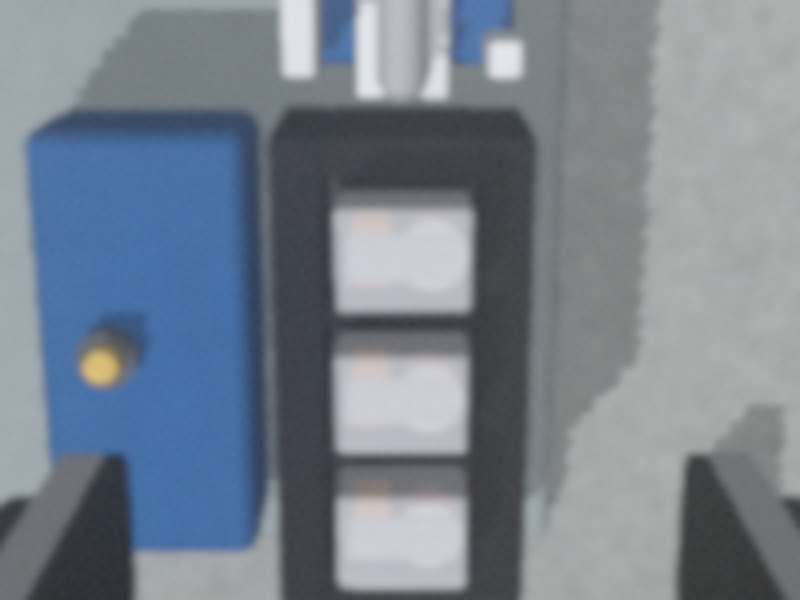

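```bash
python3 -m handwheel '[[0,0,-0.01,0,0,0.1745,0],[0,0,-0.01,0,0,0.1745,0],[0,0,0,0,0,0.1745,0],[0,0,0,0,0,0.1745,0],[0,0,0,0,0,0.1745,0],[0,0,0,0,0,0.1745,0],[0,0,0,0,0,0.1745,0],[0,0,0,0,0,0.1745,0],[0,0,0,0,0,0.1745,0],[0,0,0,0,0,0,0]]' 40; python3 mv.py 478 168 310 180
```

```text
clock: 38.2
position: [487.8, 338.9, 316.0]
orientation: [-0.001, 1.0, -0.001, -0.001]
ft_force: [0.3, -1.0, 0.2]
gripper_width: 0.5
pos [487.8 338.9 316. ] yaw -179.84 tilt [-0.0017 -0.0012 -1.    ] F [ 0.3 -1.   0.2] grip 0.5 t 38.2 q6 0.6
turn tool z rad 0.0029  shift m [ 0.0098 -0.1709  0.006 ]
```

```bash
python3 -m handwheel '[[0.002,-0.034,0,0,0,0.0029,0],[0.002,-0.034,0,0,0,0,0],[0.002,-0.034,0,0,0,0,0],[0.002,-0.034,0,0,0,0,0],[0.002,-0.034,0,0,0,0,0],[0,0,0,0,0,0,0],[0,0,0,0,0,0,0]]' 40; python3 - <<'E'
from h import *
import pickle
s=env.sense();c=crop("wrist",220,100,420,250,4,"w12");pickle.dump((s,c),open("w12.pkl","wb"));E=ext(c,s);print(s["position"])
E
```

```text
clock: 39.08
position: [477.8, 169.2, 316.9]
orientation: [-0.0, 1.0, 0.0, -0.0]
ft_force: [0.5, 1.2, -0.2]
gripper_width: 0.499
[477.83036807 169.24253472 316.8792769 ]
```

View pics/w12.png

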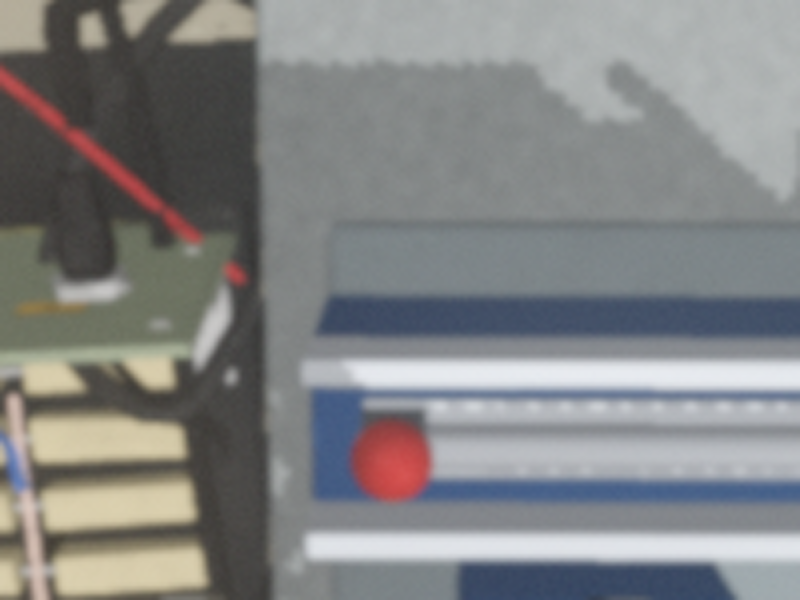

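```bash
python3 - <<'E'
from h import *
import pickle
s,c=pickle.load(open("w12.pkl","rb"));E=ext(c,s);k=.375
u,v=392/4+220-k,459/4+100-k
d=px(c,E,u,v);print("depth surf",d)
o=E[:3,3];r=(d-o)/np.linalg.norm(d-o);print("centre",d+7.5*r)
for z in (179,191):
  for v2 in (375,547): print(z,v2,px(c,E,600/4+220-k,v2/4+100-k,z).round(1))
print("bolt end/rod base",px(c,E,395/4+220-k,420/4+100-k,185).round(1))
E
```

```text
depth surf [475.46142586 167.96580906 232.06279186]
centre [477.68214898 167.89048265 224.89950248]
179 375 [473. 212. 179.]
179 547 [512.4 213.7 179. ]
191 375 [470.2 210.2 191. ]
191 547 [507.8 211.8 191. ]
bolt end/rod base [481.4 168.1 185. ]
```

```bash
python3 -m handwheel '[[0,-0.0014,0.03,0,0,0,0],[0,0,0.03,0,0,0,0],[0,0,0.02,0,0,0,0],[0,0,0.01,0,0,0,0],[0,0,0,0,0,0,0],[0,0,0,0,0,0,-1],[0,0,0,0,0,0,-1],[0,0,0,0,0,0,-1],[0,0,0,0,0,0,-1],[0,0,0,0,0,0,-1]]' 30; python3 mv.py 478 285 226 180
```

```text
clock: 40.38
position: [478.1, 167.8, 228.1]
orientation: [0.001, 1.0, 0.0, 0.001]
ft_force: [-0.8, 0.6, 6.4]
gripper_width: 0.142
pos [478.1 167.8 228.1] yaw 179.93 tilt [ 1.3e-03  7.0e-04 -1.0e+00] F [-0.8  0.6  6.4] grip 0.142 t 40.375 q6 0.34
turn tool z rad -0.0012  shift m [1.000e-04 1.172e-01 2.100e-03]
```

```bash
python3 -m handwheel '[[0,0.012,0,0,0,0,-1],[0,0.016,0,0,0,0,-1],[0,0.016,0,0,0,0,-1],[0,0.016,0,0,0,0,-1],[0,0.016,0,0,0,0,-1],[0,0.012,0,0,0,0,-1],[0,0.012,0,0,0,0,-1],[0,0,0,0,0,0,-1]]' 40; python3 mv.py 478 285 228 180
```

```text
clock: 41.38
position: [478.0, 268.6, 228.1]
orientation: [0.0, 1.0, 0.001, 0.0]
ft_force: [-1.2, 1.5, 6.4]
gripper_width: 0.137
pos [478.  268.6 228.1] yaw 179.98 tilt [ 9.0e-04  1.1e-03 -1.0e+00] F [-1.2  1.5  6.4] grip 0.137 t 41.375 q6 0.51
turn tool z rad -0.0003  shift m [0.     0.0164 0.0001]
```

```bash
python3 -m handwheel '[[0,0.008,0,0,0,0,-1],[0,0.006,0,0,0,0,-1],[0,0.002,0,0,0,0,-1],[0,0,0,0,0,0,-1]]' 40; python3 mv.py 478 286 228 180; python3 -m handwheel '[[0,0.002,0,0,0,0,-1],[0,0.001,0,0,0,0,-1],[0,0,0,0,0,0,-1]]' 40; python3 mv.py 478 286 228 180
```

```text
clock: 41.88
position: [478.1, 283.1, 228.1]
orientation: [0.001, 1.0, -0.001, 0.0]
ft_force: [-1.4, -4.5, 6.0]
gripper_width: 0.14
pos [478.1 283.1 228.1] yaw 179.91 tilt [ 9.e-04 -1.e-03 -1.e+00] F [-1.4 -4.5  6. ] grip 0.14 t 41.875 q6 0.54
turn tool z rad -0.0015  shift m [0.0001 0.0029 0.0001]
clock: 42.25
position: [478.0, 283.9, 228.1]
orientation: [0.002, 1.0, -0.003, 0.0]
ft_force: [-2.0, -16.3, 9.3]
gripper_width: 0.14
pos [478.  283.9 228.1] yaw 179.83 tilt [ 8.0e-04 -5.2e-03 -1.0e+00] F [ -2.  -16.3   9.3] grip 0.14 t 42.25 q6 0.54
turn tool z rad -0.003  shift m [0.     0.0021 0.0001]
```

```bash
python3 -m handwheel '[[0,-0.0012,0,0,0,0,-1],[0.0055,0,0.0015,0,0,0,-1],[0.0056,0,0.0022,0,0,0,-1],[0.0053,0,0.0029,0,0,0,-1],[0.0049,0,0.0035,0,0,0,-1],[0,0,0,0,0,0,-1]]' 40; python3 mv.py 456.9 284 217.9 180
```

```text
clock: 43.0
position: [455.8, 283.5, 217.8]
orientation: [0.001, 1.0, -0.002, -0.0]
ft_force: [-5.3, -8.8, 12.1]
gripper_width: 0.129
pos [455.8 283.5 217.8] yaw 179.87 tilt [-8.0e-04 -3.5e-03 -1.0e+00] F [-5.3 -8.8 12.1] grip 0.129 t 43.0 q6 0.56
turn tool z rad -0.0023  shift m [-0.0011  0.0005 -0.0001]
```

```bash
python3 -m handwheel '[[0.0044,0,0.004,0,0,0,-1],[0.0039,0,0.0046,0,0,0,-1],[0.0033,0,0.005,0,0,0,-1],[0,0,0,0,0,0,-1]]' 40; python3 mv.py 445.2 284 204.3 180;  python3 - <<'E'
from h import *
s=env.sense();c=crop("wrist",220,140,420,290,4,"w13")
c=crop("scene",240,150,340,225,8,"s13")
E
```

```text
clock: 43.5
position: [444.7, 285.4, 202.9]
orientation: [0.001, 1.0, -0.0, -0.0]
ft_force: [1.3, 0.5, 0.4]
gripper_width: -0.0
pos [444.7 285.4 202.9] yaw 179.94 tilt [-9.e-04 -6.e-04 -1.e+00] F [1.3 0.5 0.4] grip -0.0 t 43.5 q6 0.57
turn tool z rad -0.001  shift m [-0.0005 -0.0014 -0.0014]
```

View pics/w13.png

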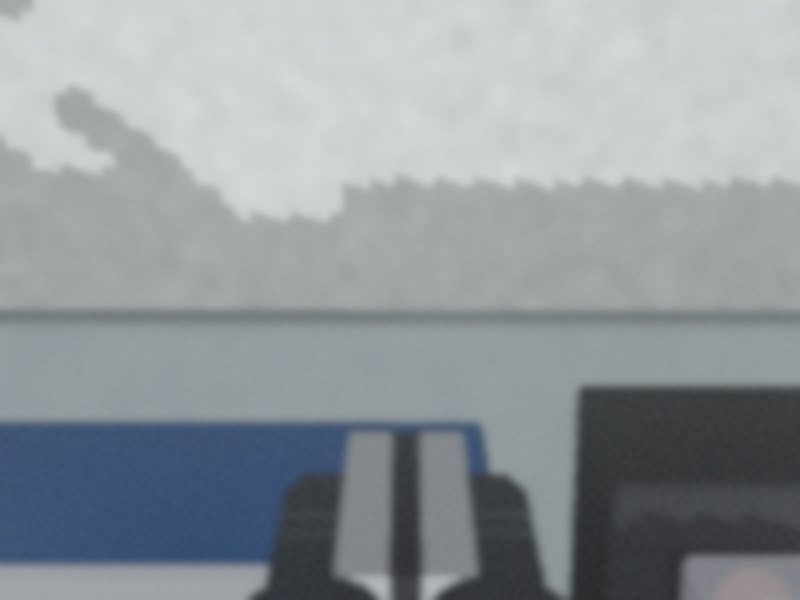

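View pics/s13.png

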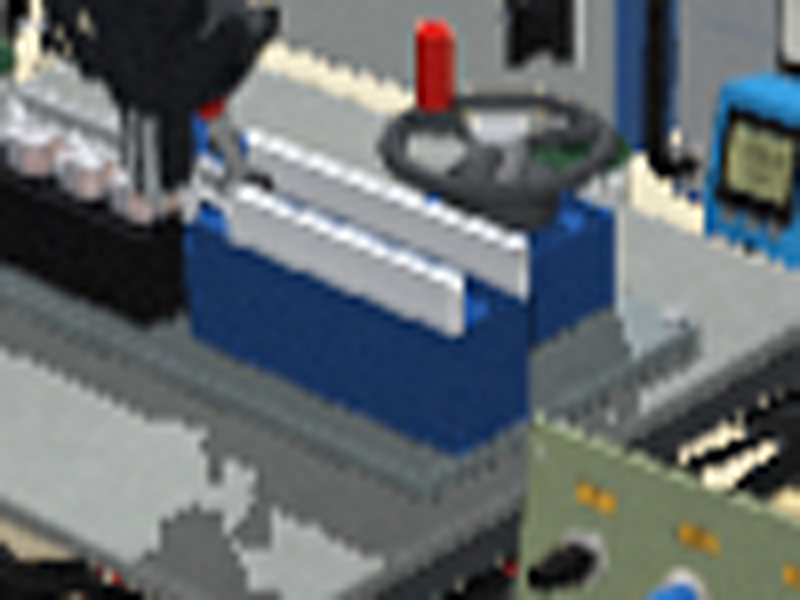

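```bash
python3 -m handwheel '[[0.02,0,-0.02,0,0,0,-1],[0,0,-0.05,0,0,0,-1],[0,0,-0.04,0,0,0,-1],[-0.02,0,0,0,0,0,-1],[0,0,0,0,0,0,-1],[0,0,0,0,0,0,-1]]' 40; python3 - <<'E'
from h import *
import pickle
s=env.sense();c=crop("wrist",220,100,420,250,4,"w14");pickle.dump((s,c),open("w14.pkl","wb"));print(s["position"])
E
```

```text
clock: 44.35
position: [444.7, 285.4, 313.0]
orientation: [0.001, 1.0, -0.0, -0.001]
ft_force: [1.0, -0.1, -0.1]
gripper_width: -0.004
[444.71517583 285.40055978 313.01546434]
```

View pics/w14.png

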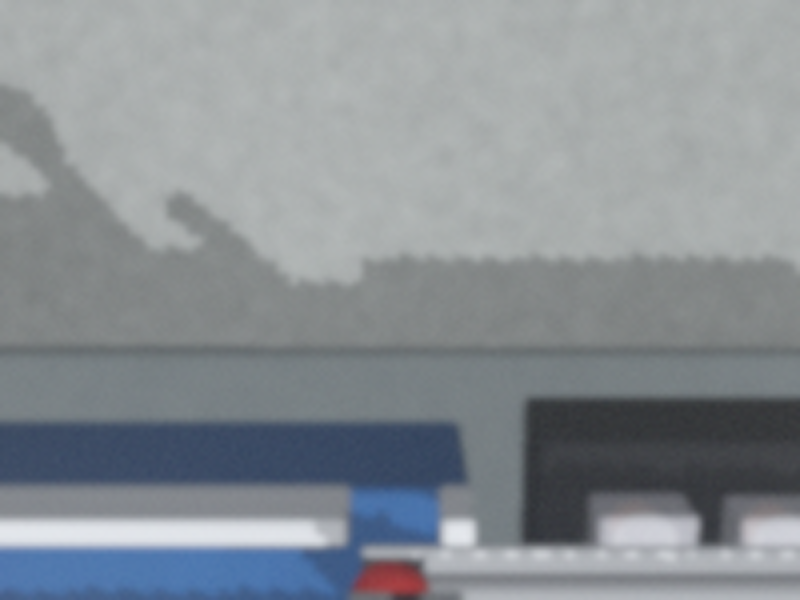

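```bash
python3 - <<'E'
from h import *
import pickle
s,c=pickle.load(open("w14.pkl","rb"));E=ext(c,s)
cv2.imwrite("pics/w14a.png",cv2.resize(c["image"][200:350,220:420,::-1],None,fx=4,fy=4,interpolation=cv2.INTER_CUBIC))
E
```

```text
(no output)
```

View pics/w14a.png

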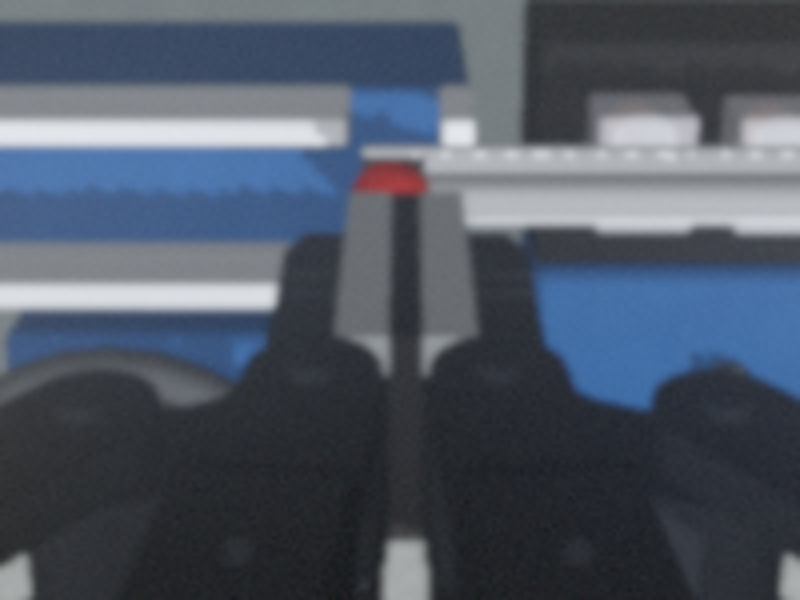

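```bash
python3 -m handwheel '[[0.045,0,0,0,0,0,-1],[0,0,0,0,0,0,-1],[0,0,0,0,0,0,-1]]' 40; python3 - <<'E'
from h import *
import pickle
s=env.sense();c=crop("wrist",220,170,420,320,4,"w15");pickle.dump((s,c),open("w15.pkl","wb"));print(s["position"])
E
```

```text
clock: 44.78
position: [399.8, 285.6, 313.7]
orientation: [0.0, 1.0, 0.0, 0.0]
ft_force: [0.4, -0.4, 0.1]
gripper_width: -0.001
[399.84558271 285.60368067 313.69610463]
```

View pics/w15.png

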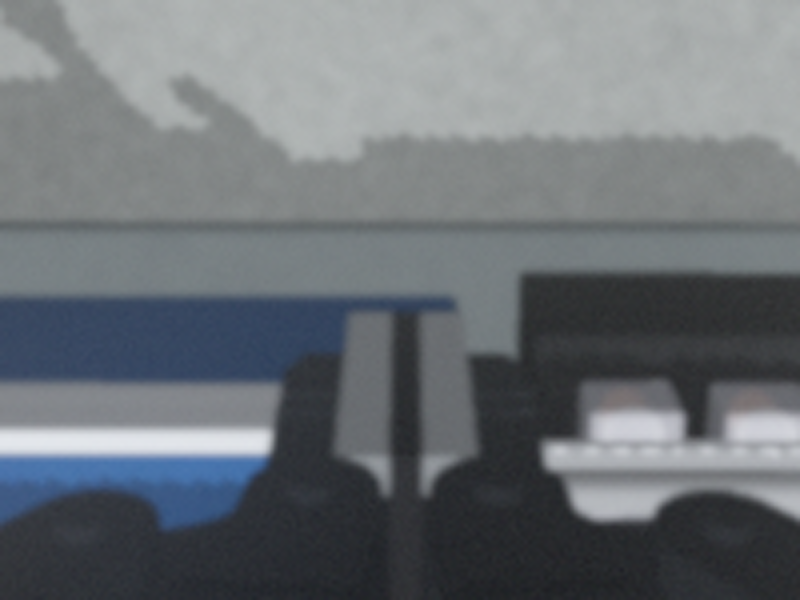

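```bash
python3 -m handwheel '[[-0.05,0,0,0,0,0,-1],[-0.05,0,0,0,0,0,-1],[-0.01,0,0,0,0,0,-1],[0,0,0,0,0,0,-1],[0,0,0,0,0,0,-1]]' 40; python3 - <<'E'
from h import *
import pickle
s=env.sense();c=crop("wrist",220,120,420,270,4,"w16");pickle.dump((s,c),open("w16.pkl","wb"));print(s["position"])
E
```

```text
clock: 45.45
position: [509.4, 285.5, 314.0]
orientation: [0.0, 1.0, 0.0, 0.0]
ft_force: [-0.9, 0.7, -0.0]
gripper_width: 0.007
[509.41553198 285.45002922 314.03868027]
```

View pics/w16.png

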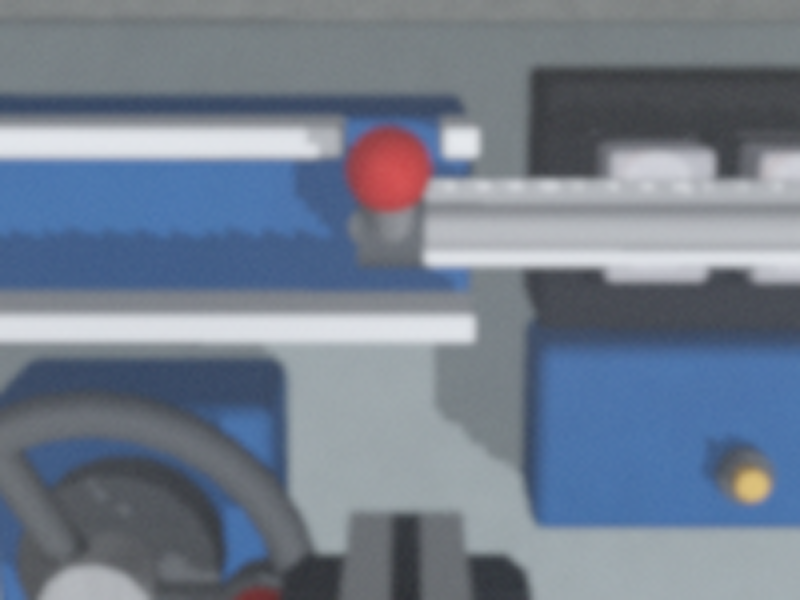

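```bash
python3 - <<'E'
from h import *
import pickle
s,c=pickle.load(open("w16.pkl","rb"));E=ext(c,s);k=.375
d=px(c,E,388/4+220-k,168/4+120-k);o=E[:3,3];r=(d-o)/np.linalg.norm(d-o);b=d+7.5*r;print("ball",b,"theta",np.arctan2(489-b[0],b[2]-179),np.hypot(489-b[0],b[2]-179))
# crank: top red
print(px(c,E,255/4+220,592/4+120))
E
```

```text
ball [471.14173063 283.57353031 222.14379052] theta 0.39245227595447785 46.693730255880155
[563.82890318 255.17114157 198.59186693]
```

```bash
python3 -m handwheel '[[0.011,-0.002,0.04,0,0,0,-1],[0,0,0.04,0,0,0,-1],[0,0,0.011,0,0,0,-1],[0,0,0,0,0,0,-1],[0.006,0,0,0,0,0,-1],[0.006,0,0,0,0,0,-1],[0.006,0,0,0,0,0,-1],[0.006,0,0,0,0,0,-1],[0,0,0,0,0,0,-1]]' 40; python3 mv.py 498 283.5 223
```

```text
clock: 46.62
position: [474.6, 283.5, 222.8]
orientation: [0.0, 1.0, 0.0, -0.0]
ft_force: [0.7, -1.3, 0.5]
gripper_width: 0.002
pos [474.6 283.5 222.8] yaw 179.95 tilt [-0.e+00  1.e-04 -1.e+00] F [ 0.7 -1.3  0.5] grip 0.002 t 46.625 q6 0.54
turn tool z rad -0.0  shift m [-0.0234  0.     -0.0002]
```

```bash
python3 -m handwheel '[[0.006,0,0.002,0,0,0,-1],[0.006,0,0.003,0,0,0,-1],[0.005,0,0.003,0,0,0,-1],[0,0,0,0,0,0,-1]]' 40; python3 mv.py 498 283.5 223;  python3 - <<'E'
from h import *
crop("scene",240,150,340,225,8,"s17")
E
```

```text
clock: 47.12
position: [457.5, 283.5, 214.4]
orientation: [0.0, 1.0, -0.0, -0.0]
ft_force: [0.9, 0.5, -1.0]
gripper_width: 0.001
pos [457.5 283.5 214.4] yaw 179.95 tilt [-6.e-04 -1.e-04 -1.e+00] F [ 0.9  0.5 -1. ] grip 0.001 t 47.125 q6 0.56
turn tool z rad -0.0  shift m [-0.0405  0.0001 -0.0086]
```

View pics/s17.png

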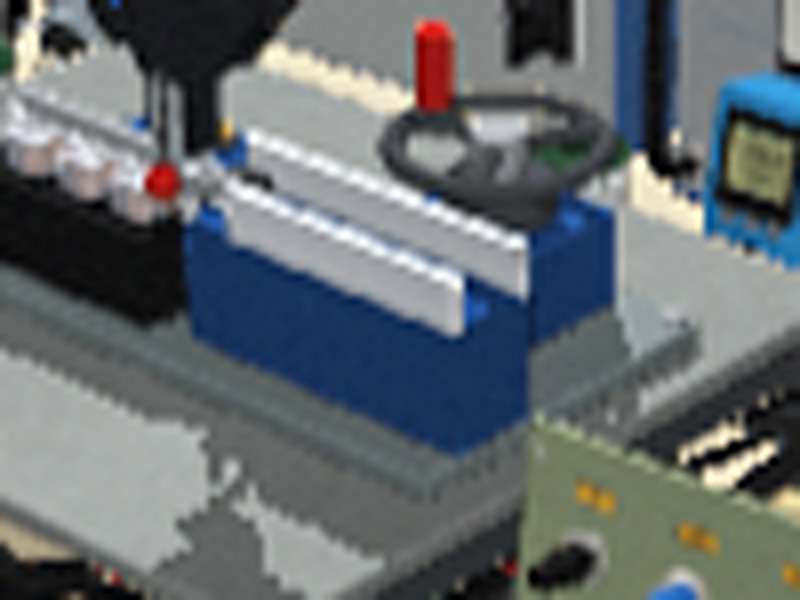

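```bash
python3 -m handwheel '[[-0.006,0,-0.01,0,0,0,-1],[0,0,-0.015,0,0,0,-1],[0.01,0,0,0,0,0,-1],[0.008,0,0,0,0,0,-1],[0,0,0.013,0,0,0,-1],[0,0,0.012,0,0,0,-1],[0,0,0.005,0,0,0,-1],[0,0,0.004,0,0,0,-1],[0,0,0,0,0,0,-1]]' 40; python3 mv.py 445 283.5 200
```

```text
clock: 48.3
position: [446.2, 283.4, 205.3]
orientation: [0.001, 1.0, -0.0, -0.0]
ft_force: [-0.5, -0.2, -0.7]
gripper_width: -0.003
pos [446.2 283.4 205.3] yaw 179.92 tilt [-2.e-04 -3.e-04 -1.e+00] F [-0.5 -0.2 -0.7] grip -0.003 t 48.3 q6 0.57
turn tool z rad -0.0  shift m [0.0012 0.0001 0.0053]
```

```bash
python3 -m handwheel '[[0,0,0.003,0,0,0,-1],[0,0,0.002,0,0,0,-1],[0,0,0,0,0,0,-1]]' 40; python3 mv.py 445 283.5 199;python3 -m handwheel '[[0,0,0.002,0,0,0,-1],[0,0,0.001,0,0,0,-1],[0,0,0,0,0,0,-1]]' 40; python3 mv.py 445 283.5 199
```

```text
clock: 48.68
position: [446.1, 283.5, 200.7]
orientation: [0.001, 1.0, 0.0, 0.0]
ft_force: [-0.7, 0.5, 1.0]
gripper_width: 0.0
pos [446.1 283.5 200.7] yaw 179.93 tilt [ 2.e-04  2.e-04 -1.e+00] F [-0.7  0.5  1. ] grip 0.0 t 48.675 q6 0.57
turn tool z rad -0.0  shift m [ 0.0011 -0.      0.0017]
clock: 49.05
position: [446.2, 283.7, 199.4]
orientation: [0.001, 1.0, 0.001, 0.001]
ft_force: [-3.6, -2.3, 12.6]
gripper_width: 0.002
pos [446.2 283.7 199.4] yaw 179.93 tilt [ 0.0018  0.0014 -1.    ] F [-3.6 -2.3 12.6] grip 0.002 t 49.05 q6 0.57
turn tool z rad -0.0  shift m [ 0.0012 -0.0002  0.0004]
```

```bash
python3 -m handwheel '[[0,0,-0.03,0,0,0,-1],[0,0,-0.05,0,0,0,-1],[-0.045,-0.025,-0.03,0,0,0,-0.2],[-0.045,-0.02,0,0,0,0,-0.2],[0,0,0,0,0,0,-0.2],[0,0,0,0,0,0,-0.2]]' 40; python3 - <<'E'
from h import *
import pickle
s=env.sense();c=crop("wrist",120,100,440,340,2.5,"w18");pickle.dump((s,c),open("w18.pkl","wb"));print(s["position"])
c=imaging.capture("top");E=ext(c)
for u in range(200,330,20): print([px(c,E,u,v).round(0).tolist() for v in (148,152,157)])
E
```

```text
clock: 49.8
position: [535.9, 238.3, 307.1]
orientation: [0.001, 1.0, -0.0, -0.001]
ft_force: [-0.2, -0.3, 0.1]
gripper_width: 0.4
[535.89012184 238.33223903 307.07799681]
[[618.0, 444.0, 465.0], [627.0, 471.0, 388.0], [614.0, 473.0, 382.0]]
[[619.0, 392.0, 464.0], [612.0, 395.0, 451.0], [686.0, 502.0, 100.0]]
[[534.0, 261.0, 775.0], [527.0, 261.0, 775.0], [518.0, 260.0, 775.0]]
[[535.0, 226.0, 774.0], [527.0, 225.0, 775.0], [520.0, 226.0, 771.0]]
[[535.0, 190.0, 777.0], [529.0, 191.0, 773.0], [520.0, 191.0, 770.0]]
[[638.0, 186.0, 413.0], [613.0, 181.0, 465.0], [619.0, 187.0, 390.0]]
[[650.0, 132.0, 374.0], [740.0, 141.0, 2.0], [693.0, 138.0, 105.0]]
```

View pics/w18.png

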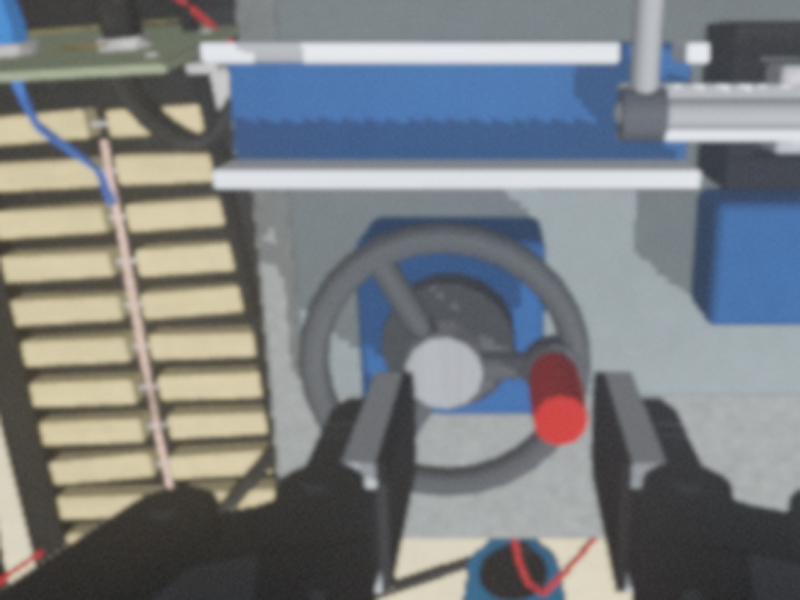

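```bash
python3 - <<'E'
from h import *
P=[]
for n in("scene","top"):
    c=imaging.capture(n);E=ext(c);im=c["image"].astype(int);d=c["depth"]
    v,u=np.mgrid[0:400,0:640]
    q=np.stack([(u-c["cx"])/c["fx"]*d,(v-c["cy"])/c["fy"]*d,d],-1)@E[:3,:3].T+E[:3,3]
    m=(im[...,2]>140)&(im[...,2]-im[...,0]>80)&(d>0)&(q[...,2]>300)
    p=q[m];P.append(p)
    k=(p[:,1]>50)&(p[:,1]<420)
    for y0 in range(0,450,50):
        w=p[(p[:,1]>=y0)&(p[:,1]<y0+50)]
        print(n,y0,len(w),w.min(0).round() if len(w) else "", [ (z,w[(w[:,2]>=z)&(w[:,2]<z+50)][:,0].min().round() if ((w[:,2]>=z)&(w[:,2]<z+50)).any() else None) for z in range(300,700,50)])
E
python3 - <<'E'
import sys;sys.path.insert(0,'.')
from h import *
s=env.sense();print(s["joint_positions"].round(2))
c=crop("scene",180,0,400,165,3.6,"s18")
E
```

```text
scene 0 2028 [210.   0. 522.] [(300, None), (350, None), (400, None), (450, None), (500, np.float64(584.0)), (550, np.float64(210.0)), (600, np.float64(594.0)), (650, np.float64(587.0))]
scene 50 441 [230.  50. 532.] [(300, None), (350, None), (400, None), (450, None), (500, np.float64(716.0)), (550, np.float64(230.0)), (600, np.float64(284.0)), (650, np.float64(594.0))]
scene 100 0  [(300, None), (350, None), (400, None), (450, None), (500, None), (550, None), (600, None), (650, None)]
scene 150 2483 [541. 163. 371.] [(300, None), (350, np.float64(612.0)), (400, np.float64(603.0)), (450, np.float64(604.0)), (500, np.float64(608.0)), (550, np.float64(614.0)), (600, np.float64(610.0)), (650, np.float64(541.0))]
scene 200 553 [480. 200. 370.] [(300, None), (350, np.float64(610.0)), (400, np.float64(543.0)), (450, np.float64(542.0)), (500, np.float64(480.0)), (550, np.float64(587.0)), (600, np.float64(609.0)), (650, np.float64(612.0))]
scene 250 392 [607. 250. 371.] [(300, None), (350, np.float64(615.0)), (400, np.float64(607.0)), (450, np.float64(609.0)), (500, np.float64(612.0)), (550
[... 1786 characters left out ...]
e), (550, None), (600, np.float64(614.0)), (650, np.float64(608.0))]
top 300 3343 [609. 300. 570.] [(300, None), (350, None), (400, None), (450, None), (500, None), (550, np.float64(619.0)), (600, np.float64(614.0)), (650, np.float64(609.0))]
top 350 2328 [610. 350. 452.] [(300, None), (350, None), (400, None), (450, np.float64(616.0)), (500, np.float64(622.0)), (550, np.float64(618.0)), (600, np.float64(615.0)), (650, np.float64(610.0))]
top 400 1920 [610. 400. 397.] [(300, None), (350, np.float64(619.0)), (400, np.float64(613.0)), (450, np.float64(616.0)), (500, np.float64(613.0)), (550, np.float64(616.0)), (600, np.float64(613.0)), (650, np.float64(610.0))]
[0.42 0.22 0.45 1.81 0.   0.42]
```

View pics/s18.png

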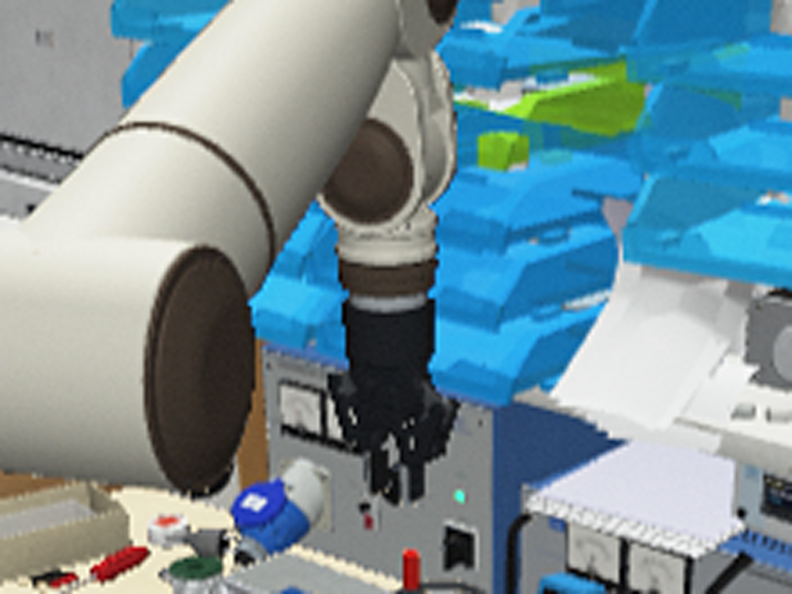

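```bash
python3 pk.py w18.pkl 120 100 2.5 560,422,230 443,372,196 443,372,200 443,372,204; python3 - <<'E'
from h import *
import pickle
s,c=pickle.load(open("w18.pkl","rb"));E=ext(c,s)
for u,v in [(443,372),(558,420),(555,420),(560,425),(450,235),(315,360)]: print(px(c,E,u/2.5+120,v/2.5+100).round(1))
E
python3 mv.py 570 254 300
```

```text
560,422,230 [571.3 255.4]
443,372,196 [570.5 219.8]
443,372,200 [568.8 220.1]
443,372,204 [567.1 220.4]
[571.1 219.9 195.3]
[572.5 255.3 226.9]
[571.8 254.4 228.3]
[573.5 255.8 228.1]
[526.  222.9 192.3]
[568.2 177.7 192.1]
pos [535.3 238.9 308. ] yaw 179.99 tilt [ 5.e-04  3.e-04 -1.e+00] F [ 0.4 -0.8 -0.1] grip 0.398 t 50.05 q6 0.42
turn tool z rad -0.0  shift m [-0.0347  0.0151  0.008 ]
```

```bash
python3 -m handwheel '[[0,0,0,0,-0.125,0,-0.1],[0,0,0,0,-0.125,0,-0.1],[0,0,0,0,-0.125,0,-0.1],[0,0,0,0,-0.125,0,-0.1],[0.0068,0.0078,0.0095,0,0,0,-0.1],[0.0067,0.0078,0.0094,0,0,0,-0.1],[0,0,0,0,0,0,-0.1],[0,0,0,0,0,0,-0.1]]' 40; python3 - <<'E'
from h import *
import pickle
s=env.sense();c=crop("wrist",120,100,440,340,2.5,"w19");pickle.dump((s,c),open("w19.pkl","wb"));print(s["position"],R.from_quat(s["orientation"]).as_matrix().round(3),s["joint_positions"])
crop("scene",200,40,380,175,4.4,"s19")
E
```

```text
clock: 51.05
position: [533.8, 254.3, 284.3]
orientation: [0.001, 0.969, -0.0, 0.247]
ft_force: [0.2, 0.1, -0.4]
gripper_width: 0.448
[533.8240616  254.26099801 284.267615  ] [[-0.878  0.001  0.478]
 [ 0.001  1.    -0.001]
 [-0.478 -0.    -0.878]] [ 0.56360008 -0.23179222 -0.13290784  1.23876223 -0.25928257  0.50768104]
```

View pics/w19.png

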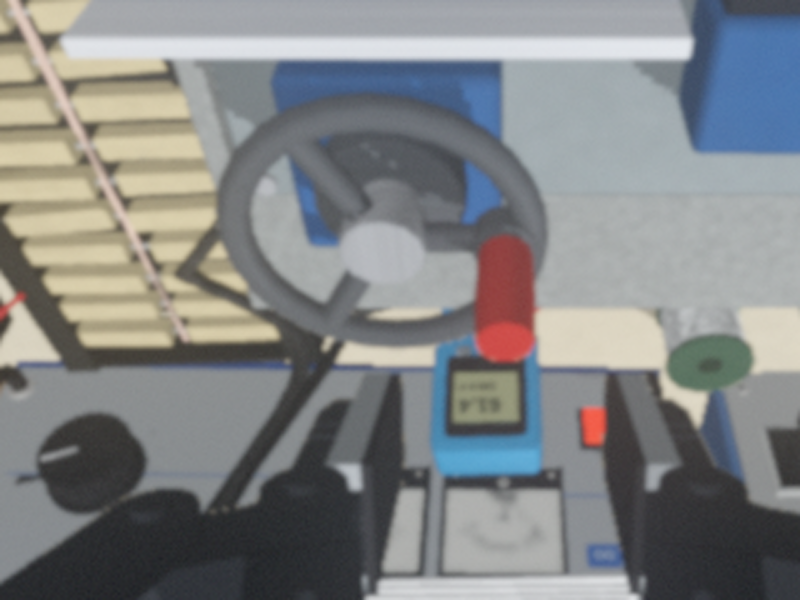

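View pics/s19.png

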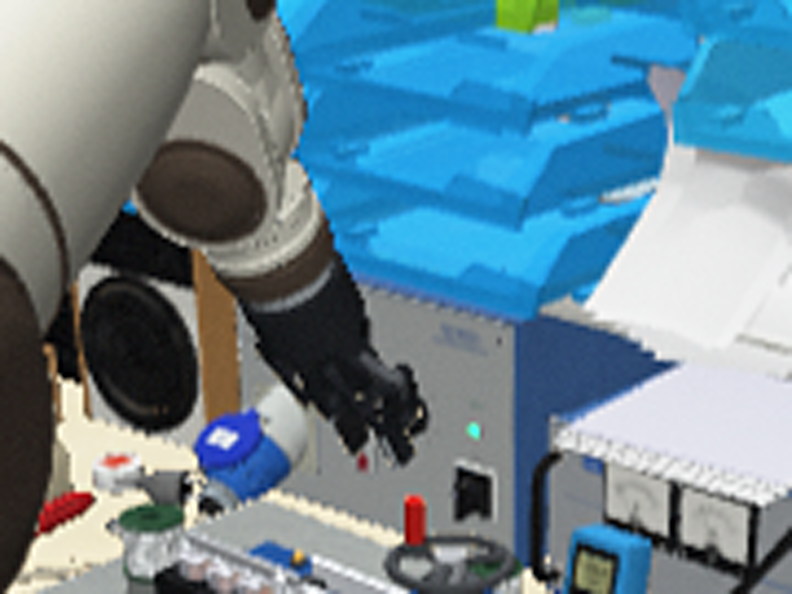

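```bash
python3 -m handwheel '[[0,0,0.02,0,0,0,-0.1],[0,0,0.02,0,0,0,-0.1],[0,0.0004,0.018,0,0,0,-0.1],[0,0,0.012,0,0,0,-0.1],[0,0,0.008,0,0,0,-0.1],[0,0,0,0,0,0,-0.1],[0,0,0,0,0,0,-0.1]]' 40; python3 mv.py 571 254.7 215;python3 - <<'E'
from h import *
crop("wrist",220,140,420,290,4,"w20")
E
```

```text
clock: 52.02
position: [570.7, 254.5, 216.8]
orientation: [0.001, 0.969, 0.0, 0.248]
ft_force: [-0.4, 0.5, 0.4]
gripper_width: 0.452
pos [570.7 254.5 216.8] yaw 179.92 tilt [ 4.801e-01 -1.000e-04 -8.772e-01] F [-0.4  0.5  0.4] grip 0.452 t 52.025 q6 0.47
turn tool z rad -0.0  shift m [-0.0003  0.0002  0.0018]
```

View pics/w20.png

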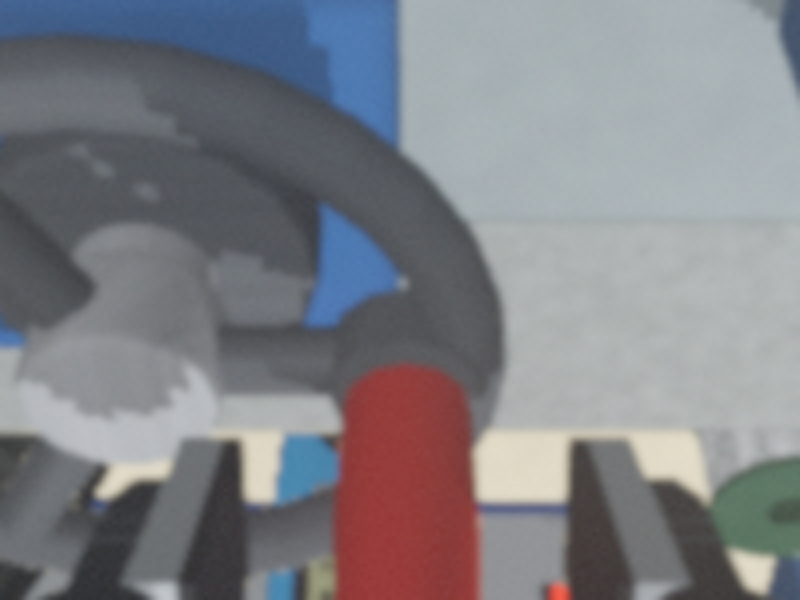

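```bash
python3 -m handwheel '[[0,0,0,0,0,0,-1],[0,0,0,0,0,0,-1],[0,0,0,0,0,0,-1],[0,0,0,0,0,0,-1],[0,0,0,0,0,0,-1]]' 60; python3 mv.py 571 254.7 215
```

```text
clock: 52.7
position: [570.9, 254.6, 216.8]
orientation: [0.001, 0.969, 0.0, 0.248]
ft_force: [-1.8, 1.2, 5.5]
gripper_width: 0.168
pos [570.9 254.6 216.8] yaw 179.92 tilt [ 4.804e-01  1.000e-04 -8.771e-01] F [-1.8  1.2  5.5] grip 0.168 t 52.7 q6 0.47
turn tool z rad -0.0  shift m [-0.0001  0.0001  0.0018]
```

```bash
python3 -m handwheel '[[-0.0082,-0.0012,0.0045,0,0,0,-1],[-0.0076,-0.0036,0.0042,0,0,0,-1],[-0.0065,-0.0057,0.0036,0,0,0,-1],[-0.005,-0.0075,0.0027,0,0,0,-1],[-0.0032,-0.0087,0.0017,0,0,0,-1],[-0.0011,-0.0093,0.0006,0,0,0,-1],[0,0,0,0,0,0,-1]]' 60; python3 mv.py 606.3 218.5 216.8; python3 - <<'E'
from h import *
crop("wrist",220,140,420,290,4,"w21");print(env.sense()["joint_positions"].round(2))
crop("scene",200,40,380,175,4.4,"s21")
E
```

```text
clock: 53.58
position: [606.4, 217.8, 216.7]
orientation: [0.001, 0.969, -0.0, 0.247]
ft_force: [-9.1, -2.0, 8.5]
gripper_width: 0.172
pos [606.4 217.8 216.7] yaw 179.91 tilt [ 4.794e-01 -7.000e-04 -8.776e-01] F [-9.1 -2.   8.5] grip 0.172 t 53.575 q6 0.38
turn tool z rad -0.0  shift m [ 0.0001  0.0007 -0.0001]
[ 0.43 -0.15 -0.2   1.06 -0.2   0.38]
```

View pics/w21.png

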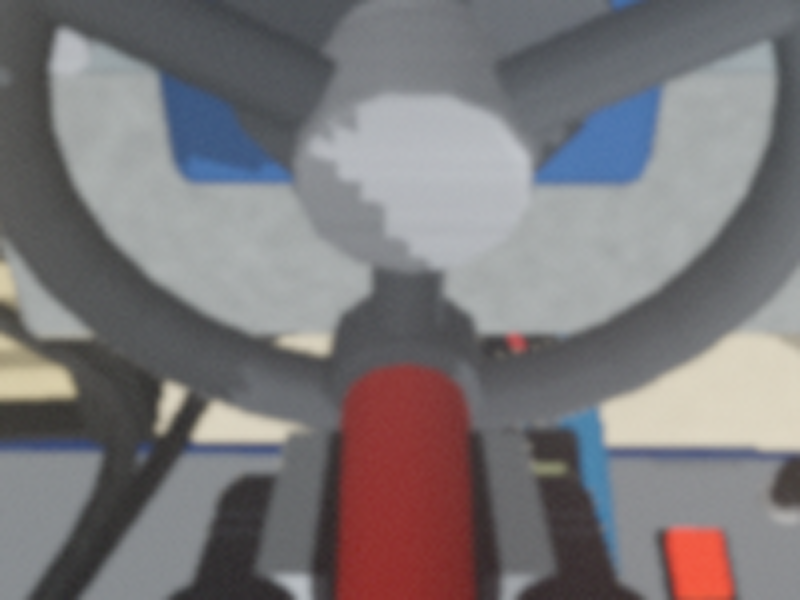

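View pics/s21.png

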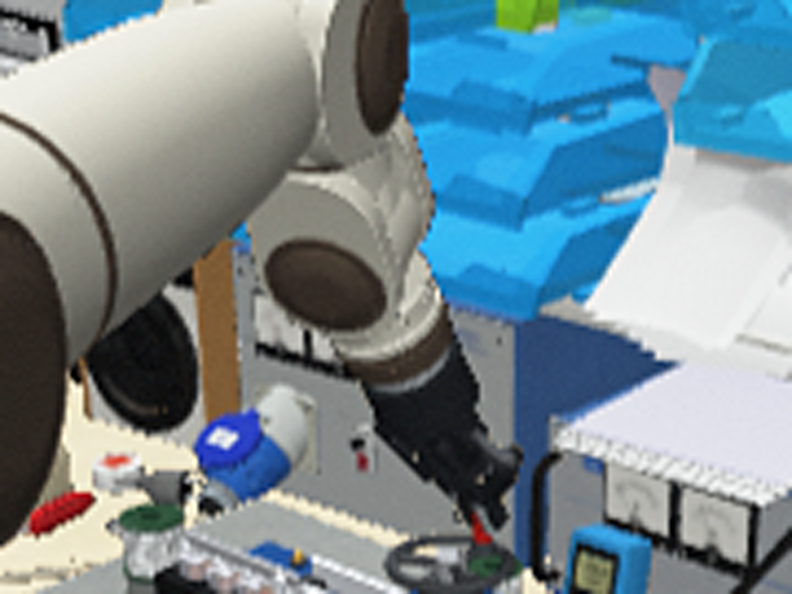

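```bash
python3 -m handwheel '[[0.0018,-0.0093,-0.001,0,0,0,-1],[0.0032,-0.0087,-0.0017,0,0,0,-1],[0.005,-0.0075,-0.0027,0,0,0,-1],[0.0065,-0.0057,-0.0036,0,0,0,-1],[0.0076,-0.0036,-0.0042,0,0,0,-1],[0.0082,-0.0012,-0.0045,0,0,0,-1],[0.0082,0.0012,-0.0045,0,0,0,-1],[0.0076,0.0036,-0.0042,0,0,0,-1],[0.0065,0.0057,-0.0036,0,0,0,-1],[0.005,0.0075,-0.0027,0,0,0,-1],[0.0032,0.0087,-0.0017,0,0,0,-1],[0.0011,0.0093,-0.0006,0,0,0,-1],[0,0,0,0,0,0,-1]]' 60; python3 mv.py 533.5 218.5 216.8
```

```text
clock: 55.3
position: [534.1, 218.4, 216.8]
orientation: [0.001, 0.969, -0.0, 0.248]
ft_force: [3.8, 2.0, 4.8]
gripper_width: 0.17
pos [534.1 218.4 216.8] yaw 179.91 tilt [ 0.481  -0.0012 -0.8767] F [3.8 2.  4.8] grip 0.17 t 55.3 q6 0.45
turn tool z rad -0.0  shift m [ 0.0006  0.0001 -0.    ]
```

```bash
python3 -m handwheel '[[-0.0011,0.0093,0.0006,0,0,0,-1],[-0.0032,0.0087,0.0017,0,0,0,-1],[-0.005,0.0075,0.0027,0,0,0,-1],[-0.0065,0.0057,0.0036,0,0,0,-1],[-0.0076,0.0036,0.0042,0,0,0,-1],[-0.0082,0.0012,0.0045,0,0,0,-1],[-0.0082,-0.0012,0.0045,0,0,0,-1],[-0.0076,-0.0036,0.0042,0,0,0,-1],[-0.0065,-0.0057,0.0036,0,0,0,-1],[-0.005,-0.0075,0.0027,0,0,0,-1],[-0.0032,-0.0087,0.0017,0,0,0,-1],[-0.0011,-0.0093,0.0006,0,0,0,-1],[0.0011,-0.0093,-0.0006,0,0,0,-1],[0.0032,-0.0087,-0.0017,0,0,0,-1],[0.005,-0.0075,-0.0027,0,0,0,-1],[0.0065,-0.0057,-0.0036,0,0,0,-1],[0.0076,-0.0036,-0.0042,0,0,0,-1],[0.0082,-0.0012,-0.0045,0,0,0,-1],[0,0,0,0,0,0,-1]]' 60; python3 mv.py 570 182.5 216.8
```

```text
clock: 57.68
position: [569.2, 182.5, 216.8]
orientation: [0.0, 0.969, 0.0, 0.248]
ft_force: [-2.0, 3.1, 7.2]
gripper_width: 0.167
pos [569.2 182.5 216.8] yaw 179.93 tilt [ 4.801e-01  3.000e-04 -8.772e-01] F [-2.   3.1  7.2] grip 0.167 t 57.675 q6 0.35
turn tool z rad -0.0  shift m [-0.0008  0.     -0.    ]
```

```bash
cat > chk.py <<'E'
import sys
from h import *
s=env.sense();d=s["position"][:2]-np.array([570.,218.4]);ph=np.arctan2(d[0],d[1]);F=s["ft_force"]
t=np.array([np.cos(ph),-np.sin(ph)]);r=-F[:2]@t
print("phi",np.degrees(ph).round(1)%360,"r",np.hypot(*d).round(1),"resist",r.round(1),"F",F.round(1),"t",s["clock"],s["position"].round(1))
sys.exit(1 if r>12 else 0)
E
H="python3 -m handwheel"; python3 chk.py
python3 -m handwheel '[[0.0041,0.0003,-0.0022,0,0,0,-1],[0.0041,0.0009,-0.0022,0,0,0,-1]]' 60 >/dev/null && python3 chk.py &&
python3 -m handwheel '[[0.0039,0.0015,-0.0021,0,0,0,-1],[0.0037,0.0021,-0.002,0,0,0,-1]]' 60 >/dev/null && python3 chk.py &&
python3 -m handwheel '[[0.0034,0.0026,-0.0019,0,0,0,-1],[0.0031,0.0031,-0.0017,0,0,0,-1]]' 60 >/dev/null && python3 chk.py &&
python3 -m handwheel '[[0.0027,0.0035,-0.0015,0,0,0,-1],[0.0023,0.0039,-0.0013,0,0,0,-1]]' 60 >/dev/null && python3 chk.py &&
python3 -m handwheel '[[0.0018,0.0042,-0.001,0,0,0,-1],[0.0013,0.0045,-0.0007,0,0,0,-1]]' 60 >/dev/null && python3 chk.py &&
python3 -m handwheel '[[0.0008,0.0046,-0.0004,0,0,0,-1],[0.0003,0.0047,-0.0002,0,0,0,-1]]' 60 >/dev/null && python3 chk.py
```

```text
phi 181.2 r 35.9 resist -2.1 F [-2.   3.1  7.2] t 57.675 [569.2 182.5 216.8]
phi 195.0 r 35.9 resist 2.9 F [4.3 4.7 4.6] t 57.925 [560.7 183.7 216.8]
phi 209.7 r 35.9 resist 2.8 F [5.2 3.4 4.4] t 58.175 [552.2 187.3 216.8]
phi 224.4 r 35.9 resist 2.9 F [6.9 2.9 3.7] t 58.425 [544.9 192.8 216.8]
phi 239.1 r 35.8 resist 3.0 F [7.8 1.2 3.7] t 58.675 [539.3 200.  216.8]
phi 253.7 r 35.8 resist 2.7 F [ 5.7 -1.1  5.6] t 58.925 [535.6 208.3 216.8]
phi 268.4 r 35.8 resist 3.4 F [ 1.6 -3.4  6.7] t 59.175 [534.2 217.4 216.8]
```

```bash
sed -i 's/r>12/r>7/' chk.py
python3 -m handwheel '[[-0.0003,0.0047,0.0002,0,0,0,-1],[-0.0008,0.0046,0.0004,0,0,0,-1]]' 60 >/dev/null && python3 chk.py &&
python3 -m handwheel '[[-0.0013,0.0045,0.0007,0,0,0,-1],[-0.0018,0.0042,0.001,0,0,0,-1]]' 60 >/dev/null && python3 chk.py &&
python3 -m handwheel '[[-0.0023,0.0039,0.0013,0,0,0,-1],[-0.0027,0.0035,0.0015,0,0,0,-1]]' 60 >/dev/null && python3 chk.py &&
python3 -m handwheel '[[-0.0031,0.0031,0.0017,0,0,0,-1],[-0.0034,0.0026,0.0019,0,0,0,-1]]' 60 >/dev/null && python3 chk.py &&
python3 -m handwheel '[[-0.0037,0.0021,0.002,0,0,0,-1],[-0.0039,0.0015,0.0021,0,0,0,-1]]' 60 >/dev/null && python3 chk.py &&
python3 -m handwheel '[[-0.0041,0.0009,0.0022,0,0,0,-1],[-0.0041,0.0003,0.0022,0,0,0,-1]]' 60 >/dev/null && python3 chk.py
```

```text
phi 283.5 r 35.8 resist 3.1 F [-1.4 -2.9  7.8] t 59.425 [535.2 226.8 216.8]
phi 298.8 r 35.9 resist 2.5 F [-2.6 -1.4  8.5] t 59.675 [538.6 235.7 216.7]
phi 314.1 r 35.9 resist 2.6 F [-4.4  0.7  9. ] t 59.925 [544.2 243.4 216.7]
phi 329.4 r 36.0 resist 3.8 F [-4.6  0.3  8.9] t 60.175 [551.7 249.4 216.7]
phi 344.5 r 36.1 resist 2.3 F [-3.1  2.5  7.5] t 60.425 [560.3 253.1 216.7]
phi 349.5 r 35.7 resist 43.6 F [-42.2 -11.5  16.9] t 60.675 [563.5 253.5 216.2]
```

```bash
python3 chk.py &&
python3 -m handwheel '[[-0.0041,-0.0003,0.0022,0,0,0,-1],[-0.0041,-0.0009,0.0022,0,0,0,-1]]' 60 >/dev/null && python3 chk.py &&
python3 -m handwheel '[[-0.0039,-0.0015,0.0021,0,0,0,-1],[-0.0037,-0.0021,0.002,0,0,0,-1]]' 60 >/dev/null && python3 chk.py &&
python3 -m handwheel '[[-0.0034,-0.0026,0.0019,0,0,0,-1],[-0.0031,-0.0031,0.0017,0,0,0,-1]]' 60 >/dev/null && python3 chk.py &&
python3 -m handwheel '[[-0.0027,-0.0035,0.0015,0,0,0,-1],[-0.0023,-0.0039,0.0013,0,0,0,-1]]' 60 >/dev/null && python3 chk.py &&
python3 -m handwheel '[[-0.0018,-0.0042,0.001,0,0,0,-1],[-0.0013,-0.0045,0.0007,0,0,0,-1]]' 60 >/dev/null && python3 chk.py &&
python3 -m handwheel '[[-0.0008,-0.0046,0.0004,0,0,0,-1],[-0.0003,-0.0047,0.0002,0,0,0,-1]]' 60 >/dev/null && python3 chk.py
```

```text
phi 349.5 r 35.7 resist 43.6 F [-42.2 -11.5  16.9] t 60.675 [563.5 253.5 216.2]
```

```bash
python3 -m handwheel '[[0.0041,-0.0003,-0.0022,0,0,0,-1],[0,0,0,0,0,0,-1]]' 60 >/dev/null; python3 chk.py;  python3 -m handwheel '[[0.0012,-0.0002,-0.0006,0,0,0,-1],[0,0,0,0,0,0,-1]]' 60 >/dev/null; python3 chk.py
```

```text
phi 350.2 r 35.4 resist 8.9 F [-8.9 -0.6  9.9] t 60.925 [564.  253.3 216.1]
phi 349.5 r 35.4 resist 1.1 F [-1.3  0.9  6.8] t 61.175 [563.5 253.2 216.1]
```

```bash
python3 -m handwheel '[[0.0079,-0.0028,-0.0043,0,0,0,-1],[0.007,-0.0051,-0.0038,0,0,0,-1],[0.0056,-0.0069,-0.003,0,0,0,-1],[0.0038,-0.0083,-0.0021,0,0,0,-1],[0.0018,-0.0092,-0.001,0,0,0,-1],[-0.0004,-0.0094,0.0002,0,0,0,-1],[0,0,0,0,0,0,-1],[0,0,0,0,0,0,-1]]' 60 >/dev/null; python3 chk.py
```

```text
phi 258.1 r 33.2 resist 2.8 F [33.   4.1 -8. ] t 62.175 [537.5 211.5 216.3]
```

```bash
python3 -m handwheel '[[-0.0026,-0.0012,0.0014,0,0,0,-1],[-0.0004,-0.0012,0.0002,0,0,0,-1],[0,0,0,0,0,0,-1]]' 60 >/dev/null; python3 chk.py
```

```text
phi 254.2 r 32.7 resist -1.2 F [8.  3.5 2.6] t 62.55 [538.5 209.5 216.2]
```

```bash
python3 -m handwheel '[[-0.0006,-0.0003,0.0003,0,0,0,-1],[0,0,0,0,0,0,-0.3],[0,0,0,0,0,0,-0.1],[0,0,0,0,0,0,-0.1],[0,0,-0.02,0,0,0,-0.1],[0,0,-0.03,0,0,0,-0.1],[0,0,-0.03,0,0,0,-0.1],[0,0,0,0,0,0,-0.1],[0,0,0,0,0,0,-0.1]]' 60 >/dev/null; python3 chk.py;  python3 - <<'E'
from h import *
import pickle
s=env.sense();c=crop("wrist",120,60,440,300,2.5,"w22");pickle.dump((s,c),open("w22.pkl","wb"));print(s["position"])
E
```

```text
phi 262.5 r 70.3 resist 0.4 F [ 0.3 -0.4 -0.7] t 63.675 [500.3 209.3 285.2]
[500.27594397 209.27129785 285.21696804]
```

View pics/w22.png

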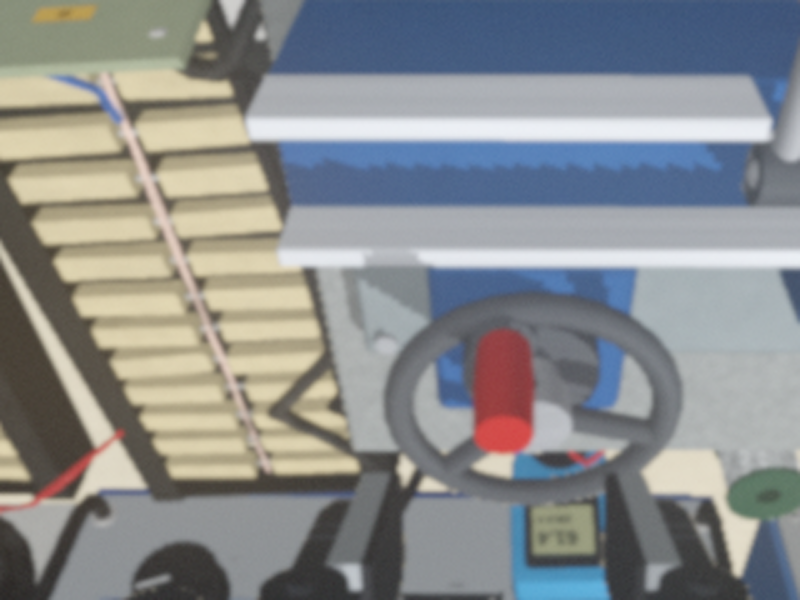

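```bash
python3 - <<'E'
from h import *
import pickle
s,c=pickle.load(open("w22.pkl","rb"));E=ext(c,s);g=lambda u,v:(u/2.5+120-.3,v/2.5+60-.3)
k=px(c,E,*g(503,436),230);print("knob",k)
for u,v in [(384,400),(683,395),(530,293),(538,505)]: print(px(c,E,*g(u,v),191).round(1))
# predicted fits
for h in [(570,218.4),(571,219)]:
  d=k[:2]-np.array(h);print(np.degrees(np.arctan2(d[0],d[1]))%360,np.hypot(*d))
h=np.array([571.,219.])
for ph in (245,250,255,260,265):
  a=np.radians(ph);p=[h[0]+36*np.sin(a),h[1]+36*np.cos(a),230];u,v=proj(c,E,np.array(p));print(ph,((u+.3-120)*2.5).round(),((v+.3-60)*2.5).round())
E
```

```text
knob [534.82617456 210.20919303 230.        ]
[562.7 172.3 191. ]
[560.5 267.  191. ]
[519.1 217.8 191. ]
[619.  222.9 191. ]
256.89134474005823 36.11491817274795
256.3410032952979 37.226656227242046
245 478.0 445.0
250 490.0 442.0
255 501.0 440.0
260 513.0 438.0
265 525.0 437.0
```

```bash
python3 -m handwheel '[[0,0,-0.05,0,0,0,-0.1],[0.02,0,-0.05,0,0,0,-0.1],[0.02,0,-0.045,0,0,0,-0.1],[0.018,0,0,0,0,0,-0.1],[0,0,0,0,0.125,0,-0.1],[0,0,0,0,0.125,0,-0.1],[0,0,0,0,0.125,0,-0.1],[0,0,0,0,0.125,0,-0.1],[0,0,0,0,0,0,-0.1],[0,0,0,0,0,0,-0.1]]' 60; python3 - <<'E'
from h import *
import pickle
s=env.sense();c=crop("wrist",0,0,640,400,1.25,"w23");pickle.dump((s,c),open("w23.pkl","wb"))
crop("top",190,150,330,255,5.7,"top23");crop("scene",180,140,350,260,4.7,"s23")
E
```

```text
clock: 64.97
position: [380.0, 209.4, 384.8]
orientation: [0.001, 1.0, -0.0, 0.0]
ft_force: [-0.1, 0.3, 0.1]
gripper_width: 0.447
```

View pics/top23.png

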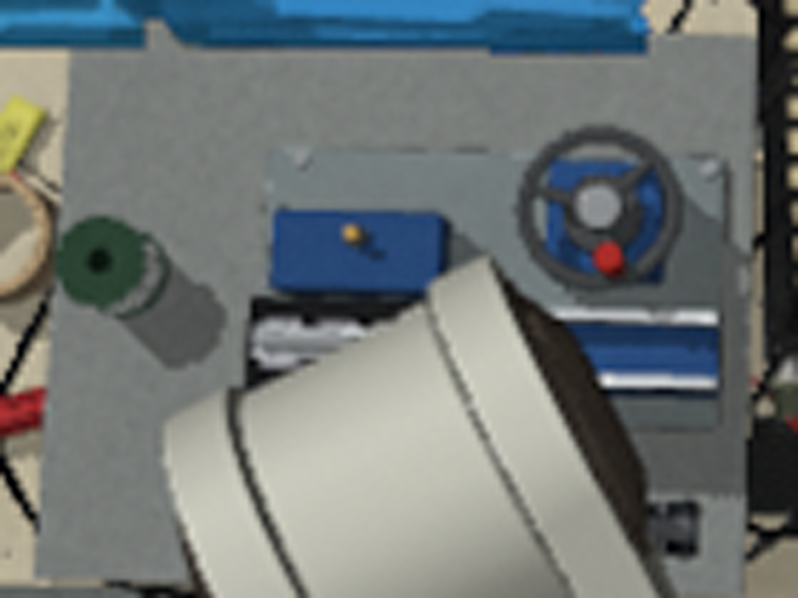

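View pics/s23.png

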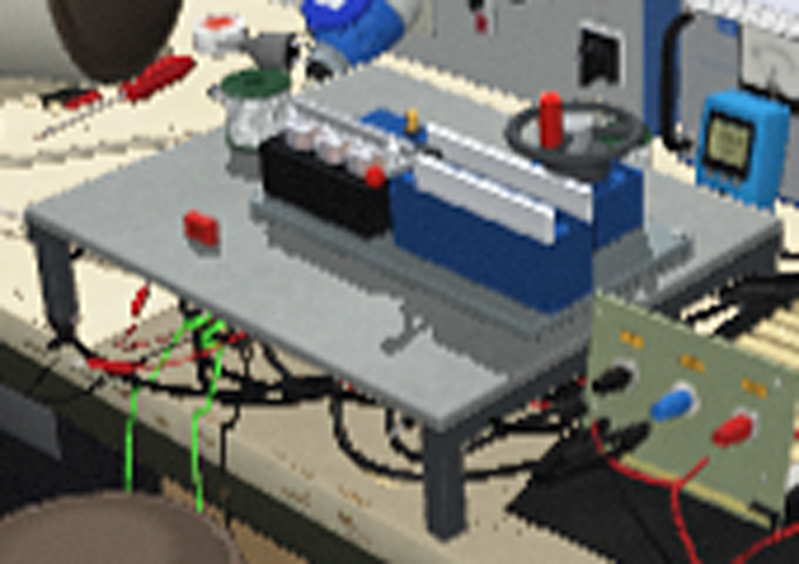

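```bash
python3 - <<'E'
from h import *
import pickle
s=env.sense();c=crop("wrist",280,130,480,280,4,"w24");pickle.dump((s,c),open("w24.pkl","wb"))
E=ext(c,s);im=c["image"].astype(int);v,u=np.mgrid[0:400,0:640]
m=(im[...,0]>140)&(im[...,1]<90)&(im[...,2]<90)&(c["depth"]>0)
q=np.array([px(c,E,a,b) for a,b in zip(u[m],v[m])]);k=(abs(q[:,1]-284)<15)&(q[:,0]<500);print(q[k].min(0),q[k].max(0),q[k].mean(0),k.sum())
c=imaging.capture("top");E=ext(c);print("knob top cam",px(c,E,609/5.7+190-.4,258/5.7+150-.4,230),px(c,E,531/5.7+190-.4,195/5.7+150-.4,230))
E
```

```text
[433.65943537 277.68326475 182.47455629] [444.12910471 289.35435991 189.41796495] [438.78820195 283.04906062 186.4857426 ] 95
knob top cam [534.44450099 207.08814706 230.        ] [569.48233942 252.61436335 230.        ]
```

View pics/w24.png

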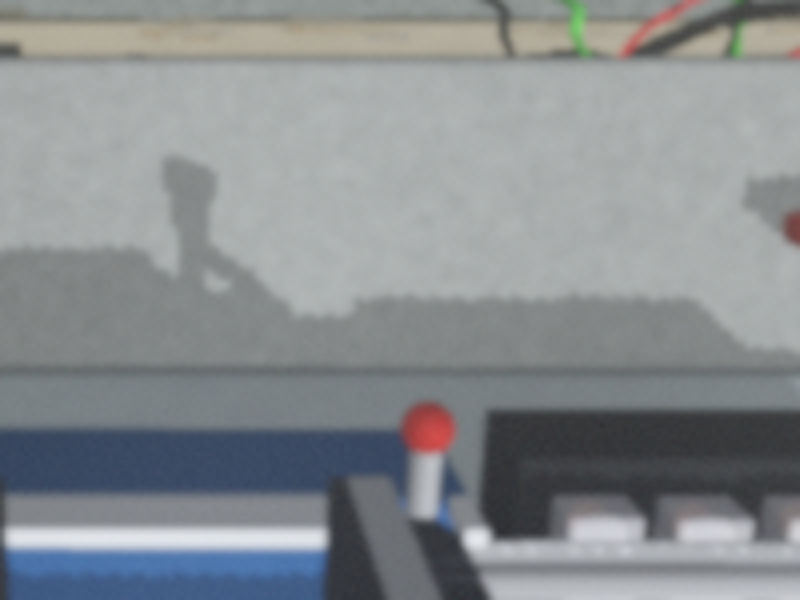

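```bash
python3 -c "
from station import order
print(order.job_done())"
```

```text
the job is handed in; nothing more can be done
None
```

I handed the job in at about 65 s with every step done in the order you asked. All three relays were there. The hand-in gives no verdict.

- **Relays:** Each one stands in its own socket and was pressed until it stopped moving (16 to 21 N). The depth camera puts all three tops at about 168 mm; 169 mm is fully home, and one not pressed would read 175 mm.
- **Bolt:** It slid across to its stop, with about 116 mm of measured travel against a nominal 118 mm. The ball slipped out of the grip while I was turning the handle, so I pushed the handle down with closed fingers instead. It now lies level in the notch: the ball's centre is about 182 mm high, where 182.5 mm is fully down.
- **Handwheel:** I cranked it clockwise with the tool tilted, because the trays overhead left no room for it upright. The stop came at about 1.95 turns, with a 44 N rise.
- **Back-off:** The grip slipped about 3 mm on the knob at the stop, so I corrected for that when backing off. The result is roughly 88 to 90 degrees by tool position and camera, or up to about 93 degrees if that slip was overestimated.

The last views show the solder reel and capacitor where they were. I didn't look at the paste tin again after picking up the third relay near it. At hand-in the arm was clear of everything and the force reading was near zero.

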